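# Riddle the test blocks clear of slugs and seat them in the specimen carrier

## Robot

A 7-joint arm with a two-finger parallel gripper is mounted at the origin on the work surface. World frame = base frame: x ahead of the robot, y to its left, z up, the work surface at z = 0. Lengths are in m, angles in rad, forces in N, time in s.
With the tool pointing down it reaches from about 0.35 to 0.9 m from the base axis. Payload 7.2 kg.
Tool frame: the origin (TCP) lies midway between the tips of the shut fingers; the grasp point (between the pads) lies 19 mm behind it; z points along the fingers, y is the line along which they close (so a half turn about z gives the same grasp; the last joint's range is limited). The gripper opens to 88 mm and grips with 3 to 60 N. Pads are 20 mm wide; open, the fingers measure 115 mm over their backs; the gripper's body (75 mm by 178 mm) begins 61 mm behind the grasp point.
Start: joints at [1.22, 0.411, -0.013, 1.596, 0.006, 1.134, -0.082], TCP at [0.174, -0.6, 0.223] pointing down, gripper open.
Joint ranges: [-2.95, 2.95], [-0.29, 1.99], [-1.47, 1.44], [0.14, 2.54], [-1.03, 4.17], [0.13, 1.85], [-2.86, 2.86]. Speed limits (rad/s): [2.39, 2.39, 3.01, 3.01, 3.14, 3.14, 3.14].

## Interface

Orientations are given as [roll, pitch, yaw] about the fixed x, y, z axes, in that order (R = Rz(yaw) Ry(pitch) Rx(roll)).
In Python, from workcell import * gives the robot as it stands.
- The arm moves only by the tool step_arm, never from a script. Its argument "rows" is a list of rows, each an object of numbers: "dx", "dy", "dz": the shift along the tool's x, y, z scaled (see below); "rx", "ry", "rz": the turn, a rotation vector about the tool's x, y, z scaled (see below); "grip": the closure, from 0 (fully open) to 1 (shut). In form: [{"dx": .., "dy": .., "dz": .., "rx": .., "ry": .., "rz": .., "grip": ..}, ...]. A call has 1 to 12 rows; each row is the pose to reach, as a shift and turn from the pose commanded when the call began, along the tool's axes at that moment, turning the shorter way round; what a row does not reach only later rows make up. The controller multiplies each number of a shift by 0.1 m and each number of a turn by 360 degrees. A row lasts 1/12 s, in which the tool goes at most 41.7 mm and 7.16 degrees, less where a joint would pass 70% of its speed; a pose out of reach is approached as far as the arm can. A call with a number of a shift or a turn outside -1 to 1 is refused whole. A call with a gripper value outside its range is refused whole. The fingers move at their own pace and stop on an object; "newtons" is the grip in N (left out, the last holds). Time passes only in rows, so rows that repeat a pose let the fingers close. It gives the time, the measured TCP pose, the force, the opening and the grip force at its end, in the units of the state.
- get_obs(): the state, without advancing time (a new reading comes with each control period).
- grab_frame(name): name is "side" or "top" or "wrist"; returns a dict with "img" (400x640x3 uint8, blue, green, red), "mtx" (3x3 intrinsics, pixels), "extrinsics" (4x4, takes a point from camera to world coordinates). Camera axes: x right, y up, looking along -z (the intrinsics and any distortion apply to the point x, -y, -z); pixel columns grow to the right and rows downward; lengths in m; the calibration is good to about 2 mm. A picture is of the moment at which its call begins. There is no depth.
- close_job(): hands the job in; it is judged then, once.
The state is a dict: "t": time; "q": joint angles; "joint_vel": joint speeds; "joint_torque": joint torques, N m; "tool_pos": TCP position; "orientation": TCP orientation; "force": force on the tool from outside, world axes, zero at the start; "torque": the same for the moment, N m; "gripper_width": opening from 0.0 (shut) to 1.0 (fully open); "grip_force": force on a finger pad.
Only numpy, scipy, OpenCV 4.12 (cv2) and the standard library are available. Lean on these libraries where they do the work, as an engineer would, in place of code of your own. Each camera call takes 0.05 s, during which the arm holds its last target. There are 200 camera calls.

## Task

Shake the slotted basket over its pan until every little steel slug has dropped through into the pan while the blocks stay in the basket, then tip the blocks out of the basket's open side into the grey tray. Set the empty basket back level on the pan's ribs, and seat every block flat and square, fully home, in a pocket of its own in the specimen carrier. Leave the slugs in the pan, and do not disturb the jar, the cup or the screwdriver.

Things in the scene. Friction and masses are not known exactly. Their poses are not given: they have to be found in the camera images.
- pan: Fixed white sheet-metal catch pan on the bench, 210 x 270 mm (its x, y), walls 40 mm high and 4 mm thick, floor 4 mm thick. Two upright rest ribs with round 6 mm rods as tops, 46 mm above the bench, run along its y at x = +45 and -27 mm; the basket's underside stands on them. Origin: centre of its underside; z up
- basket_grip (a point): Centre of the black handle bar of the steel riddle basket (0.38 kg), which starts on the pan's ribs, turned within 0.1 rad of the pan, blocks and slugs in it. Bar: 14 mm (x) x 195 mm (y) x 24 mm (z), on two uprights at the side walls, its centre 97 mm above the basket's underside. Axes are the basket's; z up when level
- basket_floor (a point): Middle of the basket's floor, on top of its bars, 5 mm (-x) and 91 mm (-z) from the handle's centre; basket axes. Seven smooth floor bars along x, 6 mm thick, 7 mm wide, gaps of 17 mm. From here the back wall is at x = +75 to +80 mm and the side walls at y = +-92.5 to +-97.5 mm, all 45 mm high; the -x side is open
- basket_lip (a point): Middle of the basket's open edge, on its -x side, where the last 22 mm of the floor bars bend up by 12 degrees; basket axes. It lies 79 mm (-x) and 87 mm (-z) from the handle's centre. The blocks slide out over it when this side is lowered by about 40 degrees or more
- tray: Fixed shallow grey plastic parts tray, 220 x 220 mm (x, y), 12 mm high, walls and floor 5 mm thick. Origin: centre of its underside; z up
- carrier: Fixed specimen carrier, an aluminium plate on a black base, 210 x 170 mm (x, y), 19 mm high, with four equal pockets, two by two. Origin: centre of its underside; z up
- pocket0 (a point): Centre of the floor of pocket 0 of the carrier (axes as the carrier). Each pocket is 76 mm along x, 52 mm along y, 9 mm deep, its floor 10 mm above the bench; pocket centres are 98 mm apart along x and 74 mm along y
- pocket1 (a point): Centre of the floor of pocket 1 of the carrier (axes as the carrier). Each pocket is 76 mm along x, 52 mm along y, 9 mm deep, its floor 10 mm above the bench; pocket centres are 98 mm apart along x and 74 mm along y
- pocket2 (a point): Centre of the floor of pocket 2 of the carrier (axes as the carrier). Each pocket is 76 mm along x, 52 mm along y, 9 mm deep, its floor 10 mm above the bench; pocket centres are 98 mm apart along x and 74 mm along y
- pocket3 (a point): Centre of the floor of pocket 3 of the carrier (axes as the carrier). Each pocket is 76 mm along x, 52 mm along y, 9 mm deep, its floor 10 mm above the bench; pocket centres are 98 mm apart along x and 74 mm along y
- block0_mid (a point): Centre of a white plastic test block, 70 x 46 x 22 mm (x, y, z), 0.09 kg, smooth. Three or four of them lie flat in the basket at the start; an absent one reads None. Any block fits any pocket, either way up or round
- block1_mid (a point): Centre of a white plastic test block, 70 x 46 x 22 mm (x, y, z), 0.09 kg, smooth. Three or four of them lie flat in the basket at the start; an absent one reads None. Any block fits any pocket, either way up or round
- block2_mid (a point): Centre of a white plastic test block, 70 x 46 x 22 mm (x, y, z), 0.09 kg, smooth. Three or four of them lie flat in the basket at the start; an absent one reads None. Any block fits any pocket, either way up or round
- block3_mid (a point): Centre of a white plastic test block, 70 x 46 x 22 mm (x, y, z), 0.09 kg, smooth. Three or four of them lie flat in the basket at the start; an absent one reads None. Any block fits any pocket, either way up or round
- bit0_mid (a point): Centre of a steel slug, a cylinder 12 mm in diameter and 10 mm high (along its z), 10 g. Four to six of them stand on the basket's floor bars at the start; an absent one reads None
- bit1_mid (a point): Centre of a steel slug, a cylinder 12 mm in diameter and 10 mm high (along its z), 10 g. Four to six of them stand on the basket's floor bars at the start; an absent one reads None
- bit2_mid (a point): Centre of a steel slug, a cylinder 12 mm in diameter and 10 mm high (along its z), 10 g. Four to six of them stand on the basket's floor bars at the start; an absent one reads None
- bit3_mid (a point): Centre of a steel slug, a cylinder 12 mm in diameter and 10 mm high (along its z), 10 g. Four to six of them stand on the basket's floor bars at the start; an absent one reads None
- bit4_mid (a point): Centre of a steel slug, a cylinder 12 mm in diameter and 10 mm high (along its z), 10 g. Four to six of them stand on the basket's floor bars at the start; an absent one reads None
- bit5_mid (a point): Centre of a steel slug, a cylinder 12 mm in diameter and 10 mm high (along its z), 10 g. Four to six of them stand on the basket's floor bars at the start; an absent one reads None
- jar: Bystander: lidded glass jar, 60 mm wide, 85 mm high, standing beyond the tray. Origin: centre of its underside. Leave it alone
- beaker: Bystander: white ceramic cup, 70 mm wide, 90 mm high, standing beyond the tray. Origin: centre of its underside. Leave it alone
- driver: Bystander: black-handled screwdriver lying flat, crosswise, just beyond the tray. Origin on its underside. Leave it alone
Mind the look-alikes: they are no part of the job. Leave any orange or turquoise look-alike of the part that bears block0_mid alone.

How it is judged:
By the outcome, as a careful person would: the job done as asked, in the order asked, and still so for the second after the job is handed in, with the robot touching nothing.
Of block0, block1, block2, block3 only 3 to 4 are there at a start; the rules pass over those that are not, and their reading is None.
Of bit0, bit1, bit2, bit3, bit4, bit5 only 4 to 6 are there at a start; the rules pass over those that are not, and their reading is None.
At some moment in a run one of block0, block1, block2, block3 may be knocked a few centimetres aside while the robot is not near it.
It also fails if it takes over 210 s, if anything falls off the work surface, if the arm or the gripper's body presses on something with over 40 N, if the wrist force passes 120 N, or if a joint passes its speed limit or range.

## Working session

There is one attempt and no reset: what is moved stays moved. The work goes in short steps, Python scripts to look and compute and a tool call to move; the robot and the scene stay as the last step left them, time stands still between calls to the robot, and variables do not carry over. Pictures are saved under pics/ and viewed, at most 14 in all, crops included, and the job is handed in when it is done.

Besides the shell and the picture viewer there is one more tool, called after "Call:" as a command line: name --argument value ..., lists and objects as JSON in quotes. step_arm: Moves the arm, as the interface text tells. Its arguments: {"type":"object","properties":{"rows":{"type":"array","items":{"type":"object","properties":{"dx":{"type":"number"},"dy":{"type":"number"},"dz":{"type":"number"},"rx":{"type":"number"},"ry":{"type":"number"},"rz":{"type":"number"},"grip":{"type":"number"}}}},"newtons":{"type":"number"}},"required":["rows"]}

```bash
ls; mkdir -p pics; python3 - <<'E'
from workcell import *
import cv2
print(get_obs())
for n in ("top","side"):
    f=grab_frame(n); cv2.imwrite(f"pics/{n}0.png",f["img"]); print(n,f["mtx"].tolist(),f["extrinsics"].round(4).tolist(),[k for k in f])
E
```

```text
pics
{'t': 0.0, 'q': array([ 1.21979906,  0.41190557, -0.01270986,  1.59703874,  0.00558428,
        1.13428304, -0.08221134]), 'joint_vel': array([-0.002886  , -0.00049704, -0.00071817, -0.00093325,  0.00110008,
       -0.00084518, -0.0015849 ]), 'joint_torque': array([-2.86057548e-04, -5.87961709e+01,  6.41615186e-01, -2.91081744e+01,
       -5.38114901e-02,  1.82188436e-02,  1.12809012e-04]), 'tool_pos': array([ 0.17422513, -0.59970305,  0.22180772]), 'orientation': array([-3.13999646e+00,  9.99172023e-05,  2.82801977e-01]), 'force': array([-0.37518968,  0.18022986, -0.04491323]), 'torque': array([0.01406898, 0.01659427, 0.01808415]), 'grip_force': 0.0, 'gripper_width': 1.0007869880017346}
top [[425.22154729094535, 0.0, 316.2076084603642], [0.0, 425.22154729094535, 199.65756974099904], [0.0, 0.0, 1.0]] [[0.0174, 0.9972, -0.0726, 0.4828], [-0.9998, 0.018, 0.0069, -0.012], [0.0082, 0.0724, 0.9973, 1.2706], [0.0, 0.0, 0.0, 1.0]] ['img', 'mtx', 'extrinsics']
side [[517.1929915218145, 0.0, 316.7523037542555], [0.0, 517.1929915218145, 207.69539993338816], [0.0, 0.0, 1.0]] [[-0.8508, 0.3649, -0.3781, 0.0026], [-0.5254, -0.5855, 0.6173, 0.893], [0.0039, 0.7239, 0.6899, 1.1411], [0.0, 0.0, 0.0, 1.0]] ['img', 'mtx', 'extrinsics']
```

View pics/top0.png

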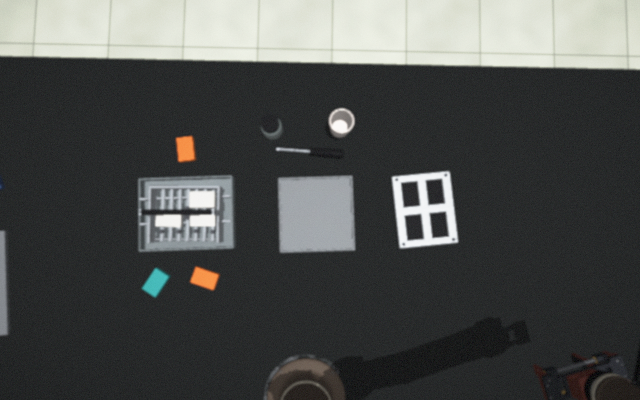

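View pics/side0.png

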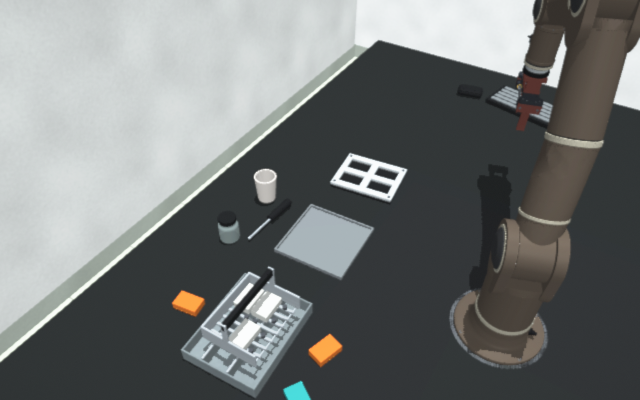

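```bash
cat > h.py <<'E'
import numpy as np, cv2, pickle
from scipy.spatial.transform import Rotation as R
def ray(f,u,v):
    K=f["mtx"]; E=f["extrinsics"]
    d=np.array([(u-K[0,2])/K[0,0],-(v-K[1,2])/K[1,1],-1.]); return E[:3,3],E[:3,:3]@d
def p2w(f,u,v,z):
    o,d=ray(f,u,v); return o+d*(z-o[2])/d[2]
def w2p(f,p):
    E=f["extrinsics"];K=f["mtx"]; c=E[:3,:3].T@(np.array(p)-E[:3,3]); return np.array([K[0,2]+K[0,0]*c[0]/-c[2],K[1,2]-K[1,1]*c[1]/-c[2]])
def pose(o): return np.array(o["tool_pos"]),R.from_euler("xyz",o["orientation"])
def delta(o,p,rot):
    """shift/turn in tool units from pose o to target"""
    p0,r0=pose(o); return (r0.inv().apply(np.array(p)-p0)/0.1).round(3),((r0.inv()*rot).as_rotvec()/(2*np.pi)).round(4)
def down(yaw): return R.from_euler("xyz",[np.pi,0,yaw])
def crop(img,x0,x1,y0,y1,s,name): cv2.imwrite(f"pics/{name}.png",cv2.resize(img[y0:y1,x0:x1],None,fx=s,fy=s,interpolation=cv2.INTER_CUBIC))
E
python3 - <<'E'
from h import *
from workcell import *
f=grab_frame("top"); pickle.dump(f,open("top0.pkl","wb"))
g=grab_frame("side"); pickle.dump(g,open("side0.pkl","wb"))
crop(f["img"],130,240,165,262,6,"c1")
a=cv2.resize(f["img"][165:262,265:465],None,fx=4,fy=4,interpolation=cv2.INTER_CUBIC)
cv2.imwrite("pics/c2.png",a)
E
```

```text
(no output)
```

View pics/c1.png

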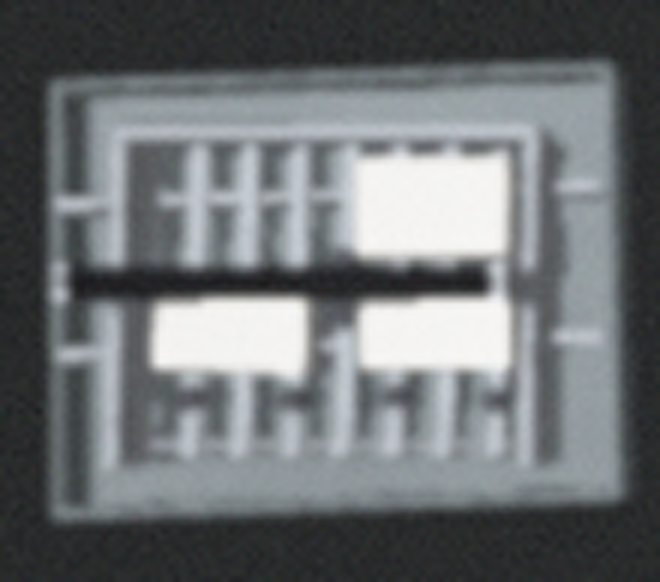

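View pics/c2.png

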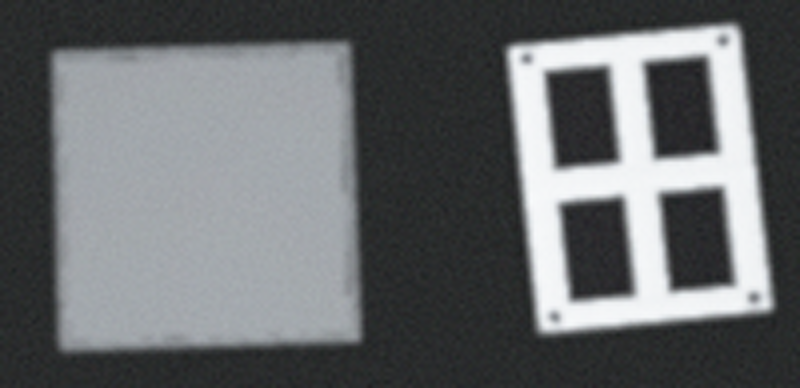

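The top view shows the pan on the left (crop corners 50,80 / 615,62 / 625,498 / 50,520), with the handle from (72,283) to (488,278). Three blocks are in the basket, and there are dark slug spots around crop row 395. The tray is in the middle, and the carrier is on the right, slightly turned.

```bash
python3 - <<'E'
from h import *
f=pickle.load(open("top0.pkl","rb")); img=f["img"]
def show(n,pts,z):
    w=np.array([p2w(f,u,v,z)[:2] for u,v in pts]); c=w.mean(0)
    L=[np.linalg.norm(w[i]-w[(i+1)%4]).round(4) for i in range(len(w))] if len(w)==4 else np.linalg.norm(w[0]-w[1]).round(4)
    e=(w[0]+w[-1]-w[1]-w[-2]) if len(w)==4 else w[0]-w[1]   # left minus right = +y
    print(n,c.round(4),L,"yaw",np.degrees(np.arctan2(-e[0],e[1])).round(2)); return c
C1=lambda p:[(130+(x+.5)/6-.5,165+(y+.5)/6-.5) for x,y in p]
C2=lambda p:[(265+(x+.5)/4-.5,165+(y+.5)/4-.5) for x,y in p]
show("pan",C1([(50,80),(615,62),(625,498),(50,520)]),.04)
show("handle",C1([(72,283),(488,278)]),.15)
show("bwalls",C1([(118,130),(540,130)]),.097)
show("tray",C2([(53,50),(351,42),(361,342),(59,351)]),.012)
show("carr",C2([(507,45),(740,23),(775,308),(538,335)]),.019)
g=cv2.cvtColor(img,cv2.COLOR_BGR2GRAY)
big=cv2.resize(g[165:262,385:465],None,fx=8,fy=8,interpolation=cv2.INTER_CUBIC)
m=(big>140).astype(np.uint8)
cs,h=cv2.findContours(m,cv2.RETR_CCOMP,cv2.CHAIN_APPROX_NONE)
for c,hh in zip(cs,h[0]):
    if cv2.contourArea(c)>3000:
        b=cv2.boxPoints(cv2.minAreaRect(c)); b=np.array([(385+(x+.5)/8-.5,165+(y+.5)/8-.5) for x,y in b])
        b=b[np.argsort(np.arctan2(b[:,1]-b[:,1].mean(),b[:,0]-b[:,0].mean()))]
        show("hole" if hh[3]>=0 else "plate",b,.019)
E
```

```text
pan [0.5278 0.3563] [np.float64(0.2729), np.float64(0.2104), np.float64(0.2743), np.float64(0.2116)] yaw 3.03
handle [0.527  0.3477] 0.1818 yaw 1.71
bwalls [0.5988 0.345 ] 0.1941 yaw 1.05
tray [ 0.5335 -0.0213] [np.float64(0.2221), np.float64(0.2224), np.float64(0.2222), np.float64(0.2227)] yaw 2.64
carr [ 0.5525 -0.3413] [np.float64(0.1745), np.float64(0.212), np.float64(0.1758), np.float64(0.2149)] yaw 6.95
plate [ 0.5523 -0.341 ] [np.float64(0.1768), np.float64(0.2156), np.float64(0.1747), np.float64(0.2151)] yaw 7.22
hole [ 0.499  -0.3093] [np.float64(0.0491), np.float64(0.0741), np.float64(0.0489), np.float64(0.074)] yaw 7.4
hole [ 0.5075 -0.3829] [np.float64(0.0495), np.float64(0.0737), np.float64(0.0492), np.float64(0.0737)] yaw 7.31
hole [ 0.5965 -0.2982] [np.float64(0.0491), np.float64(0.0735), np.float64(0.0489), np.float64(0.0734)] yaw 7.54
hole [ 0.6048 -0.3716] [np.float64(0.0493), np.float64(0.074), np.float64(0.0491), np.float64(0.074)] yaw 7.85
```

Call:
step_arm --rows '[{"dz":-1,"rz":-0.205,"grip":0},{"dz":-1,"rz":-0.205,"grip":0},{"dz":-1,"rz":-0.205,"grip":0},{"dz":-1,"rz":-0.205,"grip":0},{"dz":-1,"rz":-0.205,"grip":0},{"dz":-1,"rz":-0.205,"grip":0},{"dz":-1,"rz":-0.205,"grip":0},{"dz":-1,"rz":-0.205,"grip":0},{"dz":-1,"rz":-0.205,"grip":0},{"dz":-1,"rz":-0.205,"grip":0},{"dz":-1,"rz":-0.205,"grip":0},{"dz":-1,"rz":-0.205,"grip":0}]'

```text
$.rows[0]: bad value
```

Call:
step_arm --rows '[{"dx":1,"dy":0.88},{"dx":1,"dy":0.88},{"dx":1,"dy":0.88},{"dx":1,"dy":0.88}]'

```text
$.rows[0]: bad value
```

Call:
step_arm --rows '[{"dx":0,"dy":0,"dz":-1,"rx":0,"ry":0,"rz":-0.205,"grip":0},{"dx":0,"dy":0,"dz":-1,"rx":0,"ry":0,"rz":-0.205,"grip":0},{"dx":0,"dy":0,"dz":-1,"rx":0,"ry":0,"rz":-0.205,"grip":0},{"dx":0,"dy":0,"dz":-1,"rx":0,"ry":0,"rz":-0.205,"grip":0},{"dx":0,"dy":0,"dz":-1,"rx":0,"ry":0,"rz":-0.205,"grip":0},{"dx":0,"dy":0,"dz":-1,"rx":0,"ry":0,"rz":-0.205,"grip":0},{"dx":0,"dy":0,"dz":-1,"rx":0,"ry":0,"rz":-0.205,"grip":0},{"dx":0,"dy":0,"dz":-1,"rx":0,"ry":0,"rz":-0.205,"grip":0},{"dx":0,"dy":0,"dz":-1,"rx":0,"ry":0,"rz":-0.205,"grip":0},{"dx":0,"dy":0,"dz":-1,"rx":0,"ry":0,"rz":-0.205,"grip":0},{"dx":0,"dy":0,"dz":-1,"rx":0,"ry":0,"rz":-0.205,"grip":0}]'

```text
t: 1.12
tool_pos: [0.1743, -0.6001, 0.3224]
orientation: [-3.141, -0.001, 1.578]
force: [0.2, -0.4, -0.3]
gripper_width: 0.999
grip_force: 0.0
```

Call:
step_arm --rows '[{"dx":1,"dy":0.88,"dz":0,"rx":0,"ry":0,"rz":0,"grip":0},{"dx":1,"dy":0.88,"dz":0,"rx":0,"ry":0,"rz":0,"grip":0},{"dx":1,"dy":0.88,"dz":0,"rx":0,"ry":0,"rz":0,"grip":0},{"dx":1,"dy":0.88,"dz":0,"rx":0,"ry":0,"rz":0,"grip":0}]'

```text
t: 1.45
tool_pos: [0.2682, -0.4946, 0.3231]
orientation: [3.139, -0.002, 1.579]
force: [0.7, 0.5, -0.2]
gripper_width: 0.998
grip_force: 0.0
```

Call:
step_arm --rows '[{"dx":1,"dy":0.88,"dz":0,"rx":0,"ry":0,"rz":0,"grip":0},{"dx":1,"dy":0.88,"dz":0,"rx":0,"ry":0,"rz":0,"grip":0},{"dx":1,"dy":0.88,"dz":0,"rx":0,"ry":0,"rz":0,"grip":0},{"dx":1,"dy":0.88,"dz":0,"rx":0,"ry":0,"rz":0,"grip":0}]'

```text
t: 1.78
tool_pos: [0.3555, -0.3941, 0.3232]
orientation: [3.139, -0.002, 1.58]
force: [0.5, 0.5, 0.9]
gripper_width: 1.002
grip_force: 0.0
```

Call:
step_arm --rows '[{"dx":1,"dy":0.88,"dz":0,"rx":0,"ry":0,"rz":0,"grip":0},{"dx":1,"dy":0.88,"dz":0,"rx":0,"ry":0,"rz":0,"grip":0},{"dx":1,"dy":0.88,"dz":0,"rx":0,"ry":0,"rz":0,"grip":0},{"dx":1,"dy":0.88,"dz":0,"rx":0,"ry":0,"rz":0,"grip":0}]'

```text
t: 2.12
tool_pos: [0.4428, -0.2937, 0.323]
orientation: [3.139, -0.002, 1.579]
force: [-0.6, 0.5, -0.1]
gripper_width: 0.997
grip_force: 0.0
```

Call:
step_arm --rows '[{"dx":1,"dy":0.88,"dz":0,"rx":0,"ry":0,"rz":0,"grip":0},{"dx":1,"dy":0.88,"dz":0,"rx":0,"ry":0,"rz":0,"grip":0},{"dx":1,"dy":0.88,"dz":0,"rx":0,"ry":0,"rz":0,"grip":0},{"dx":1,"dy":0.88,"dz":0,"rx":0,"ry":0,"rz":0,"grip":0}]'

```text
t: 2.45
tool_pos: [0.53, -0.1934, 0.3227]
orientation: [3.14, -0.003, 1.579]
force: [-0.2, 2.1, 0.7]
gripper_width: 1.0
grip_force: 0.0
```

Call:
step_arm --rows '[{"dx":1,"dy":0,"dz":0,"rx":0,"ry":0,"rz":0,"grip":0},{"dx":1,"dy":0,"dz":0,"rx":0,"ry":0,"rz":0,"grip":0},{"dx":1,"dy":0,"dz":0,"rx":0,"ry":0,"rz":0,"grip":0}]'

```text
t: 2.7
tool_pos: [0.5263, -0.0943, 0.3228]
orientation: [3.141, -0.002, 1.577]
force: [0.6, 0.3, 0.4]
gripper_width: 0.997
grip_force: 0.0
```

Call:
step_arm --rows '[{"dx":1,"dy":0,"dz":0,"rx":0,"ry":0,"rz":0,"grip":0},{"dx":1,"dy":0,"dz":0,"rx":0,"ry":0,"rz":0,"grip":0},{"dx":1,"dy":0,"dz":0,"rx":0,"ry":0,"rz":0,"grip":0}]'

```text
t: 2.95
tool_pos: [0.5257, 0.0056, 0.3231]
orientation: [3.141, -0.002, 1.577]
force: [0.3, 1.6, -0.0]
gripper_width: 1.004
grip_force: 0.0
```

Call:
step_arm --rows '[{"dx":1,"dy":0,"dz":0,"rx":0,"ry":0,"rz":0,"grip":0},{"dx":1,"dy":0,"dz":0,"rx":0,"ry":0,"rz":0,"grip":0},{"dx":1,"dy":0,"dz":0,"rx":0,"ry":0,"rz":0,"grip":0}]'

```text
t: 3.2
tool_pos: [0.5253, 0.1054, 0.323]
orientation: [3.141, -0.002, 1.577]
force: [-0.6, 0.3, -0.4]
gripper_width: 0.998
grip_force: 0.0
```

Call:
step_arm --rows '[{"dx":1,"dy":0,"dz":0,"rx":0,"ry":0,"rz":0,"grip":0},{"dx":1,"dy":0,"dz":0,"rx":0,"ry":0,"rz":0,"grip":0},{"dx":1,"dy":0,"dz":0,"rx":0,"ry":0,"rz":0,"grip":0}]'

```text
t: 3.45
tool_pos: [0.525, 0.2053, 0.3228]
orientation: [-3.141, -0.003, 1.576]
force: [-1.0, -0.8, 0.3]
gripper_width: 0.999
grip_force: 0.0
```

Call:
step_arm --rows '[{"dx":1,"dy":0,"dz":0,"rx":0,"ry":0,"rz":0,"grip":0},{"dx":1,"dy":0,"dz":0,"rx":0,"ry":0,"rz":0,"grip":0},{"dx":1,"dy":0,"dz":0,"rx":0,"ry":0,"rz":0,"grip":0},{"dx":1,"dy":0,"dz":0,"rx":0,"ry":0,"rz":0,"grip":0},{"dx":1,"dy":0,"dz":0,"rx":0,"ry":0,"rz":0,"grip":0}]'

```text
t: 3.87
tool_pos: [0.526, 0.3004, 0.3221]
orientation: [-3.141, 0.0, 1.573]
force: [0.6, -1.0, 0.0]
gripper_width: 1.001
grip_force: 0.0
```

```bash
python3 - <<'E'
from h import *
from workcell import *
f=grab_frame("wrist"); pickle.dump(f,open("w1.pkl","wb")); cv2.imwrite("pics/w1.png",f["img"])
o=get_obs(); print(o["tool_pos"],o["orientation"],o["q"].round(2)); print(f["mtx"].round(1).tolist(),f["extrinsics"].round(3).tolist())
E
```

```text
[0.52667673 0.29890248 0.32218725] [-3.14113269e+00  1.04423161e-03  1.57091725e+00] [-0.07  0.41 -0.74  1.47  0.28  1.38 -0.83]
[[355.4, 0.0, 325.6], [0.0, 355.4, 200.0], [0.0, 0.0, 1.0]] [[1.0, -0.002, 0.001, 0.527], [0.002, 0.969, 0.249, 0.368], [-0.002, -0.249, 0.969, 0.485], [0.0, 0.0, 0.0, 1.0]]
```

View pics/w1.png

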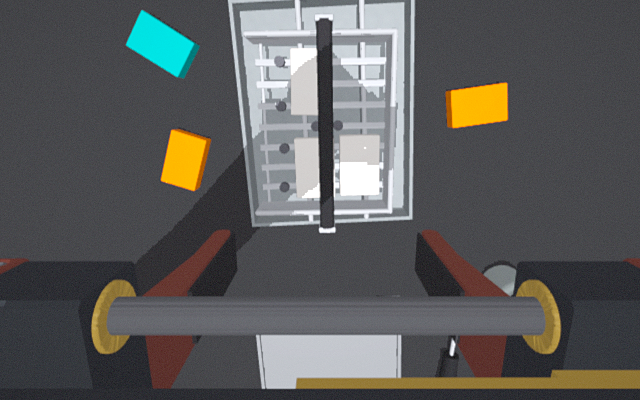

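The wrist view shows three blocks and six slugs, at (280,62), (281,106), (284,148), (284,186), (316,126) and (338,126). The bar runs from (323,17) to (327,230).

```bash
python3 - <<'E'
from h import *
f=pickle.load(open("w1.pkl","rb"))
a=p2w(f,324,20,.155);b=p2w(f,327,227,.155); print(a,b,(a+b)/2,np.linalg.norm(a-b),np.degrees(np.arctan2(-(a-b)[0],(a-b)[1])))
for p in [(233,0),(250,226),(413,219),(414,0)]: print(p2w(f,*p,.04))
for p in [(397,30),(391,213)]: print("wall",p2w(f,*p,.097))
for u in [(280,62),(281,106),(284,148),(284,186),(316,126),(338,126)]: print("slug",p2w(f,*u,.062))
E
```

```text
[0.52487156 0.44063886 0.155     ] [0.52792871 0.25565631 0.155     ] [0.52640014 0.34814758 0.155     ] 0.18500781471712846 0.9468218291334318
[0.42129724 0.48654877 0.04      ]
[0.42677838 0.21777999 0.04      ]
[0.64096419 0.22793032 0.04      ]
[0.62580659 0.48682767 0.04      ]
wall [0.59780887 0.4443841  0.097     ]
wall [0.60088614 0.2529159  0.097     ]
slug [0.47513966 0.41821079 0.062     ]
slug [0.47485855 0.37065194 0.062     ]
slug [0.47699827 0.32254175 0.062     ]
slug [0.47574079 0.27651725 0.062     ]
slug [0.51504262 0.34816075 0.062     ]
slug [0.54071211 0.34820855 0.062     ]
```

Call:
step_arm --rows '[{"dx":0.49,"dy":0,"dz":0.98,"rx":0,"ry":0,"rz":-0.003,"grip":0},{"dx":0.49,"dy":0,"dz":0.98,"rx":0,"ry":0,"rz":-0.003,"grip":0},{"dx":0.49,"dy":0,"dz":0.98,"rx":0,"ry":0,"rz":-0.003,"grip":0},{"dx":0.49,"dy":0,"dz":0.98,"rx":0,"ry":0,"rz":-0.003,"grip":0},{"dx":0.49,"dy":0,"dz":0.98,"rx":0,"ry":0,"rz":-0.003,"grip":0}]'

```text
t: 4.33
tool_pos: [0.5267, 0.3469, 0.2241]
orientation: [-3.14, 0.002, 1.589]
force: [-0.0, -0.6, 0.4]
gripper_width: 0.999
grip_force: 0.0
```

Call:
step_arm --rows '[{"dx":0,"dy":0,"dz":0.3,"rx":0,"ry":0,"rz":0,"grip":0},{"dx":0,"dy":0,"dz":0.5,"rx":0,"ry":0,"rz":0,"grip":0},{"dx":0,"dy":0,"dz":0.7,"rx":0,"ry":0,"rz":0,"grip":0},{"dx":0,"dy":0,"dz":0.9,"rx":0,"ry":0,"rz":0,"grip":0},{"dx":0,"dy":0,"dz":1,"rx":0,"ry":0,"rz":0,"grip":0},{"dx":0,"dy":0,"dz":1,"rx":0,"ry":0,"rz":0,"grip":0}]'

```text
t: 4.83
tool_pos: [0.5272, 0.3468, 0.1245]
orientation: [-3.141, 0.001, 1.587]
force: [0.3, -0.2, -0.4]
gripper_width: 0.999
grip_force: 0.0
```

Call:
step_arm --rows '[{"dx":0,"dy":0,"dz":0,"rx":0,"ry":0,"rz":0,"grip":1},{"dx":0,"dy":0,"dz":0,"rx":0,"ry":0,"rz":0,"grip":1},{"dx":0,"dy":0,"dz":0,"rx":0,"ry":0,"rz":0,"grip":1},{"dx":0,"dy":0,"dz":0,"rx":0,"ry":0,"rz":0,"grip":1},{"dx":0,"dy":0,"dz":0,"rx":0,"ry":0,"rz":0,"grip":1},{"dx":0,"dy":0,"dz":0,"rx":0,"ry":0,"rz":0,"grip":1},{"dx":0,"dy":0,"dz":0,"rx":0,"ry":0,"rz":0,"grip":1},{"dx":0,"dy":0,"dz":0,"rx":0,"ry":0,"rz":0,"grip":1},{"dx":0,"dy":0,"dz":0,"rx":0,"ry":0,"rz":0,"grip":1}]' --newtons 50

```text
t: 5.58
tool_pos: [0.5263, 0.3489, 0.1246]
orientation: [-3.142, 0.0, 1.59]
force: [0.1, -1.0, 0.1]
gripper_width: 0.356
grip_force: 0.0
```

Call:
step_arm --rows '[{"dx":0,"dy":0,"dz":0,"rx":0,"ry":0,"rz":0,"grip":1},{"dx":0,"dy":0,"dz":0,"rx":0,"ry":0,"rz":0,"grip":1},{"dx":0,"dy":0,"dz":0,"rx":0,"ry":0,"rz":0,"grip":1},{"dx":0,"dy":0,"dz":0,"rx":0,"ry":0,"rz":0,"grip":1},{"dx":0,"dy":0,"dz":0,"rx":0,"ry":0,"rz":0,"grip":1}]'

```text
t: 6.0
tool_pos: [0.5261, 0.3489, 0.1245]
orientation: [-3.141, 0.0, 1.59]
force: [-1.1, 1.2, -1.5]
gripper_width: 0.153
grip_force: 50.0
```

Call:
step_arm --rows '[{"dx":0,"dy":0,"dz":-0.05,"rx":0,"ry":0,"rz":0,"grip":1},{"dx":0,"dy":0,"dz":-0.1,"rx":0,"ry":0,"rz":0,"grip":1},{"dx":0,"dy":0,"dz":-0.15,"rx":0,"ry":0,"rz":0,"grip":1},{"dx":0,"dy":0,"dz":-0.15,"rx":0,"ry":0,"rz":0,"grip":1}]'

```text
t: 6.33
tool_pos: [0.5267, 0.3491, 0.1406]
orientation: [3.141, -0.001, 1.59]
force: [0.1, -0.6, -6.5]
gripper_width: 0.155
grip_force: 50.0
```

Call:
step_arm --rows '[{"dx":0.1,"dy":0,"dz":0,"rx":0,"ry":0,"rz":0,"grip":1},{"dx":-0.1,"dy":0,"dz":0,"rx":0,"ry":0,"rz":0,"grip":1},{"dx":0.1,"dy":0,"dz":0,"rx":0,"ry":0,"rz":0,"grip":1},{"dx":-0.1,"dy":0,"dz":0,"rx":0,"ry":0,"rz":0,"grip":1},{"dx":0.1,"dy":0,"dz":0,"rx":0,"ry":0,"rz":0,"grip":1},{"dx":-0.1,"dy":0,"dz":0,"rx":0,"ry":0,"rz":0,"grip":1},{"dx":0.1,"dy":0,"dz":0,"rx":0,"ry":0,"rz":0,"grip":1},{"dx":-0.1,"dy":0,"dz":0,"rx":0,"ry":0,"rz":0,"grip":1},{"dx":0,"dy":0,"dz":0,"rx":0,"ry":0,"rz":0,"grip":1},{"dx":0,"dy":0,"dz":0,"rx":0,"ry":0,"rz":0,"grip":1}]'

```text
t: 7.17
tool_pos: [0.526, 0.3503, 0.1395]
orientation: [-3.141, -0.001, 1.59]
force: [-0.4, 1.4, -5.6]
gripper_width: 0.158
grip_force: 50.0
```

```bash
python3 - <<'E'
from h import *
from workcell import *
f=grab_frame("wrist");s=grab_frame("side")
a=cv2.resize(f["img"][0:215,140:500],(800,478),interpolation=cv2.INTER_CUBIC)
cv2.imwrite("pics/w2.png",a); cv2.imwrite("pics/w2full.png",f["img"])
crop(s["img"],170,330,250,395,4,"s2")
print(get_obs()["tool_pos"])
E
```

```text
[0.52590833 0.34990466 0.13957281]
```

View pics/w2full.png

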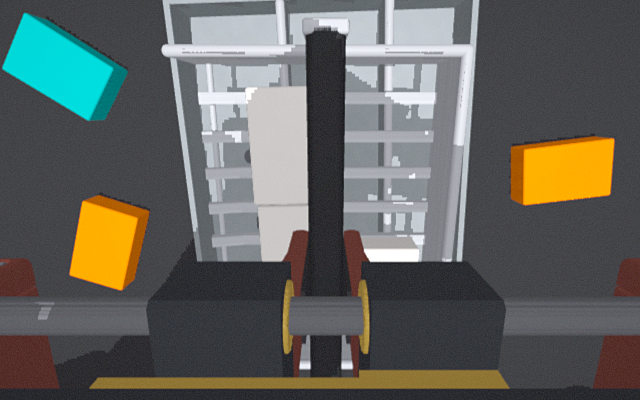

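Call:
step_arm --rows '[{"dx":0.15,"dy":0,"dz":-0.05,"rx":0.01,"ry":0,"rz":0,"grip":1},{"dx":-0.15,"dy":0.03,"dz":-0.05,"rx":0.01,"ry":0,"rz":0,"grip":1},{"dx":0.15,"dy":-0.03,"dz":-0.05,"rx":0.01,"ry":0,"rz":0,"grip":1},{"dx":-0.15,"dy":0.03,"dz":-0.05,"rx":0.01,"ry":0,"rz":0,"grip":1},{"dx":0.15,"dy":-0.03,"dz":-0.05,"rx":0.01,"ry":0,"rz":0,"grip":1},{"dx":-0.15,"dy":0.03,"dz":-0.05,"rx":0.01,"ry":0,"rz":0,"grip":1},{"dx":0.15,"dy":-0.03,"dz":-0.05,"rx":0.01,"ry":0,"rz":0,"grip":1},{"dx":-0.15,"dy":0.03,"dz":-0.05,"rx":0.01,"ry":0,"rz":0,"grip":1},{"dx":0.15,"dy":-0.03,"dz":-0.05,"rx":0.01,"ry":0,"rz":0,"grip":1},{"dx":-0.15,"dy":0.03,"dz":-0.05,"rx":0.01,"ry":0,"rz":0,"grip":1},{"dx":0,"dy":0,"dz":-0.05,"rx":0.01,"ry":0,"rz":0,"grip":1},{"dx":0,"dy":0,"dz":-0.05,"rx":0.01,"ry":0,"rz":0,"grip":1}]'

```text
t: 8.27
tool_pos: [0.5261, 0.3499, 0.1446]
orientation: [-3.079, -0.001, 1.59]
force: [-0.8, 1.7, -6.7]
gripper_width: 0.157
grip_force: 50.0
```

Call:
step_arm --rows '[{"dx":0.15,"dy":0,"dz":0,"rx":0,"ry":0,"rz":0,"grip":1},{"dx":0.15,"dy":0,"dz":0,"rx":0,"ry":0,"rz":0,"grip":1},{"dx":-0.15,"dy":0,"dz":0,"rx":0,"ry":0,"rz":0,"grip":1},{"dx":-0.15,"dy":0,"dz":0,"rx":0,"ry":0,"rz":0,"grip":1},{"dx":0.15,"dy":0,"dz":0,"rx":0,"ry":0,"rz":0,"grip":1},{"dx":0.15,"dy":0,"dz":0,"rx":0,"ry":0,"rz":0,"grip":1},{"dx":-0.15,"dy":0,"dz":0,"rx":0,"ry":0,"rz":0,"grip":1},{"dx":-0.15,"dy":0,"dz":0,"rx":0,"ry":0,"rz":0,"grip":1},{"dx":0,"dy":0,"dz":0,"rx":-0.01,"ry":0,"rz":0,"grip":1},{"dx":0,"dy":0,"dz":0,"rx":-0.01,"ry":0,"rz":0,"grip":1}]'

```text
t: 9.1
tool_pos: [0.5246, 0.3511, 0.1452]
orientation: [3.14, -0.002, 1.593]
force: [-1.6, 2.3, -4.5]
gripper_width: 0.16
grip_force: 50.0
```

```bash
python3 - <<'E'
from h import *
from workcell import *
f=grab_frame("wrist");s=grab_frame("side")
a=cv2.resize(f["img"][0:270,150:490],(450,357),interpolation=cv2.INTER_CUBIC)
b=cv2.resize(s["img"][250:390,180:317],(350,357),interpolation=cv2.INTER_CUBIC)
cv2.imwrite("pics/w3.png",np.hstack([a,b]))
print(get_obs()["tool_pos"])
E
```

```text
[0.52529846 0.34935255 0.1450662 ]
```

View pics/w3.png

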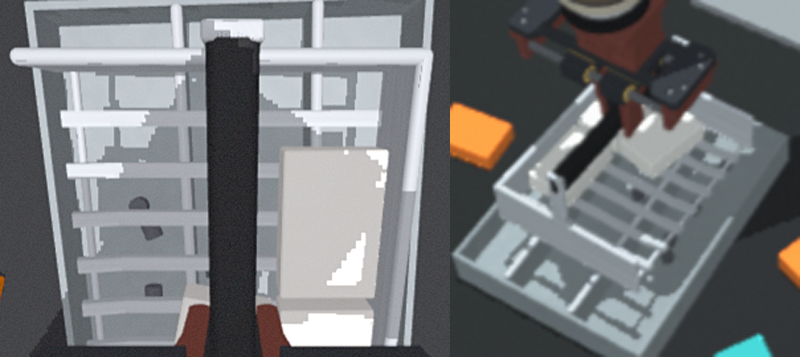

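Call:
step_arm --rows '[{"dx":0.15,"dy":0,"dz":-0.05,"rx":0.01,"ry":0.012,"rz":0,"grip":1},{"dx":-0.15,"dy":0.05,"dz":0,"rx":0.01,"ry":0.012,"rz":0,"grip":1},{"dx":0.15,"dy":-0.05,"dz":-0.05,"rx":0.01,"ry":0.012,"rz":0,"grip":1},{"dx":-0.15,"dy":0.05,"dz":0,"rx":0.01,"ry":0.012,"rz":0,"grip":1},{"dx":0.15,"dy":-0.05,"dz":-0.05,"rx":0.01,"ry":0.012,"rz":0,"grip":1},{"dx":-0.15,"dy":0.05,"dz":0,"rx":0.01,"ry":0.012,"rz":0,"grip":1},{"dx":0.15,"dy":-0.05,"dz":-0.05,"rx":0.01,"ry":-0.012,"rz":0,"grip":1},{"dx":-0.15,"dy":0.05,"dz":0,"rx":0.01,"ry":-0.012,"rz":0,"grip":1},{"dx":0.15,"dy":-0.05,"dz":-0.05,"rx":0.01,"ry":-0.012,"rz":0,"grip":1},{"dx":-0.15,"dy":0.05,"dz":0,"rx":0.01,"ry":-0.012,"rz":0,"grip":1},{"dx":0.15,"dy":0,"dz":0,"rx":0.01,"ry":-0.012,"rz":0,"grip":1},{"dx":-0.15,"dy":0,"dz":0,"rx":0.01,"ry":-0.012,"rz":0,"grip":1}]'

```text
t: 10.2
tool_pos: [0.5231, 0.3436, 0.1445]
orientation: [-3.075, 0.067, 1.602]
force: [-2.0, 3.5, -5.3]
gripper_width: 0.157
grip_force: 50.0
```

Call:
step_arm --rows '[{"dx":0.15,"dy":0,"dz":0,"rx":-0.01,"ry":0.012,"rz":0,"grip":1},{"dx":0.15,"dy":0,"dz":0,"rx":-0.01,"ry":0.012,"rz":0,"grip":1},{"dx":0.15,"dy":0,"dz":0,"rx":-0.01,"ry":0.012,"rz":0,"grip":1},{"dx":0.15,"dy":0,"dz":0,"rx":-0.01,"ry":0.012,"rz":0,"grip":1}]'

```text
t: 10.53
tool_pos: [0.5268, 0.348, 0.1438]
orientation: [-3.14, 0.002, 1.589]
force: [0.6, 0.5, -6.7]
gripper_width: 0.158
grip_force: 50.0
```

Call:
step_arm --rows '[{"dx":0,"dy":0,"dz":-0.4,"rx":0,"ry":0,"rz":0,"grip":1},{"dx":0,"dy":0,"dz":-0.7,"rx":0,"ry":0,"rz":0,"grip":1},{"dx":0,"dy":0,"dz":-1,"rx":0,"ry":0,"rz":0,"grip":1},{"dx":0,"dy":0,"dz":-1,"rx":0,"ry":0,"rz":0,"grip":1},{"dx":0,"dy":0,"dz":-1,"rx":0,"ry":0,"rz":0,"grip":1}]'

```text
t: 10.95
tool_pos: [0.5271, 0.3496, 0.2451]
orientation: [3.14, -0.001, 1.59]
force: [0.1, 0.4, -6.9]
gripper_width: 0.157
grip_force: 50.0
```

```bash
python3 - <<'E'
from h import *
from workcell import *
f=grab_frame("wrist");s=grab_frame("side")
a=cv2.resize(f["img"][0:270,150:490],(400,317),interpolation=cv2.INTER_CUBIC)
b=cv2.resize(s["img"][230:390,160:362],(400,317),interpolation=cv2.INTER_CUBIC)
t=grab_frame("top");c=cv2.resize(t["img"][165:262,130:240],(320,282),interpolation=cv2.INTER_CUBIC)
c=cv2.copyMakeBorder(c,0,0,0,480,cv2.BORDER_CONSTANT)
cv2.imwrite("pics/w4.png",np.vstack([np.hstack([a,b]),c]))
print(get_obs())
E
```

```text
{'t': 11.1, 'q': array([-0.16714747,  0.50757539, -0.72518705,  1.51864431,  0.3458666 ,
        1.25125499, -0.92130735]), 'joint_vel': array([ 0.00250509,  0.00336932,  0.00047279,  0.00603722, -0.0005278 ,
       -0.00231547, -0.00041429]), 'joint_torque': array([-1.63735226e-01, -6.39873862e+01, -1.08548838e+01, -3.20254648e+01,
       -1.88639795e-02, -7.89923547e-02,  4.81645329e-03]), 'tool_pos': array([0.52578696, 0.34785726, 0.2414055 ]), 'orientation': array([-3.13851597e+00,  2.39257957e-03,  1.58969798e+00]), 'force': array([ 0.72133621, -0.14917822, -5.68550418]), 'torque': array([-0.10073247, -0.02387755,  0.04411971]), 'grip_force': 49.9981963634491, 'gripper_width': 0.1571909792718198}
```

View pics/w4.png

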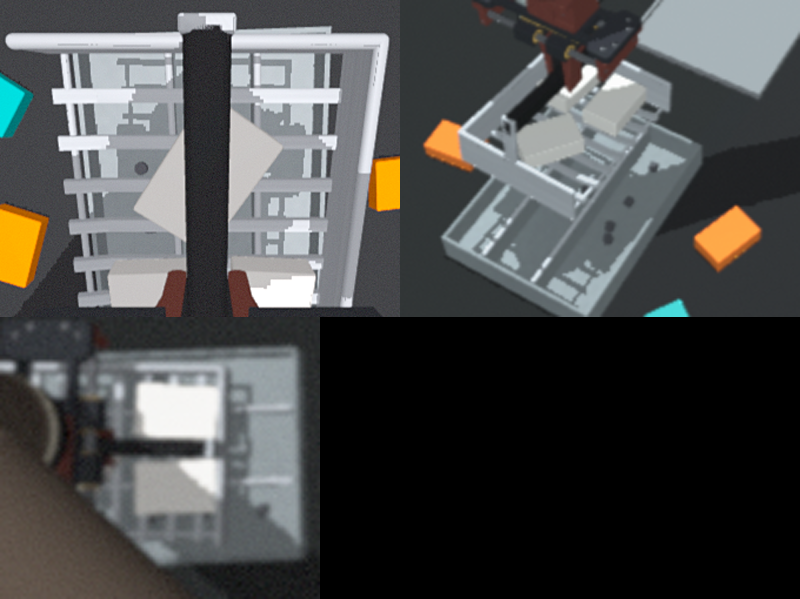

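Call:
step_arm --rows '[{"dx":0,"dy":0,"dz":-0.3,"rx":0,"ry":0,"rz":0,"grip":1},{"dx":0,"dy":0,"dz":-0.6,"rx":0,"ry":0,"rz":0,"grip":1},{"dx":0,"dy":0,"dz":-0.9,"rx":0,"ry":0,"rz":0,"grip":1},{"dx":0,"dy":0,"dz":-1,"rx":0,"ry":0,"rz":0,"grip":1},{"dx":0,"dy":0,"dz":-1,"rx":0,"ry":0,"rz":0,"grip":1}]'

```text
t: 11.52
tool_pos: [0.5268, 0.3496, 0.3448]
orientation: [3.14, -0.002, 1.59]
force: [-0.3, 0.6, -6.2]
gripper_width: 0.161
grip_force: 50.0
```

```bash
python3 - <<'E'
from h import *
from workcell import *
s=grab_frame("side"); f=grab_frame("wrist"); pickle.dump(s,open("s5.pkl","wb"))
a=cv2.resize(s["img"][220:390,160:340],(636,600),interpolation=cv2.INTER_CUBIC)
cv2.imwrite("pics/s5.png",a)
E
```

```text
(no output)
```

View pics/s5.png

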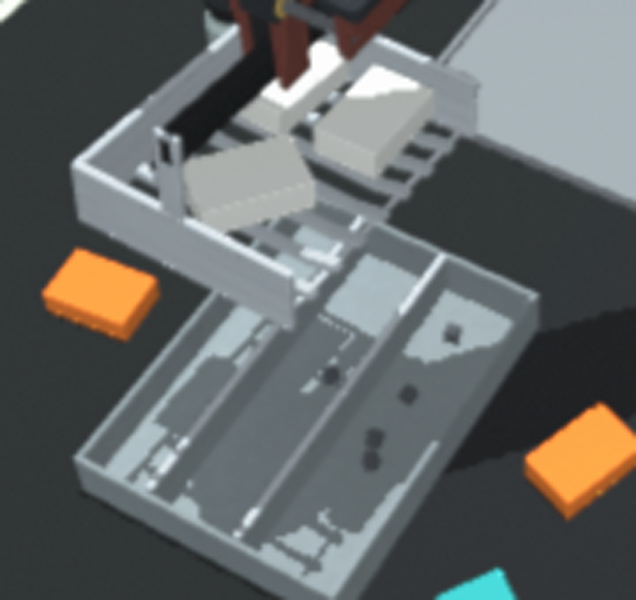

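Five slugs are visible in the pan, at crop (453,333), (409,394), (375,437), (371,460) and (331,375). The sixth isn't confirmed, so I'll go back down and shake more.

Call:
step_arm --rows '[{"dx":0,"dy":0,"dz":0.4,"rx":0,"ry":0,"rz":0,"grip":1},{"dx":0,"dy":0,"dz":0.8,"rx":0,"ry":0,"rz":0,"grip":1},{"dx":0,"dy":0,"dz":1,"rx":0.02,"ry":0,"rz":0,"grip":1},{"dx":0,"dy":0,"dz":1,"rx":0.02,"ry":0,"rz":0,"grip":1}]'

```text
t: 11.95
tool_pos: [0.5238, 0.3427, 0.2281]
orientation: [-2.991, 0.012, 1.588]
force: [1.2, -3.2, -11.4]
gripper_width: 0.157
grip_force: 50.0
```

Call:
step_arm --rows '[{"dx":0,"dy":0,"dz":0.3,"rx":0,"ry":0,"rz":0,"grip":1},{"dx":0,"dy":0,"dz":0.6,"rx":0,"ry":0,"rz":0,"grip":1},{"dx":0,"dy":0,"dz":0.9,"rx":0,"ry":0,"rz":0,"grip":1},{"dx":0,"dy":0,"dz":0.9,"rx":0,"ry":0,"rz":0,"grip":1}]'

```text
t: 12.28
tool_pos: [0.5127, 0.3462, 0.1491]
orientation: [-3.012, 0.005, 1.59]
force: [-1.3, -2.0, -8.4]
gripper_width: 0.156
grip_force: 50.0
```

Call:
step_arm --rows '[{"dx":0.18,"dy":0,"dz":0,"rx":0,"ry":0,"rz":0,"grip":1},{"dx":-0.18,"dy":0.06,"dz":0,"rx":0,"ry":0,"rz":0,"grip":1},{"dx":0.18,"dy":-0.06,"dz":0,"rx":0,"ry":0,"rz":0,"grip":1},{"dx":-0.18,"dy":0.06,"dz":0,"rx":0,"ry":0,"rz":0,"grip":1},{"dx":0.18,"dy":-0.06,"dz":0,"rx":0,"ry":0,"rz":0,"grip":1},{"dx":-0.18,"dy":0.06,"dz":0,"rx":0,"ry":0,"rz":0,"grip":1},{"dx":0.18,"dy":-0.06,"dz":0,"rx":0,"ry":0,"rz":0,"grip":1},{"dx":0,"dy":0.1,"dz":0,"rx":0,"ry":0,"rz":0,"grip":1},{"dx":0,"dy":-0.1,"dz":0,"rx":0,"ry":0,"rz":0,"grip":1},{"dx":0,"dy":0.1,"dz":0,"rx":0,"ry":0,"rz":0,"grip":1},{"dx":0,"dy":-0.1,"dz":0,"rx":0,"ry":0,"rz":0,"grip":1},{"dx":0,"dy":0,"dz":0,"rx":0,"ry":0,"rz":0,"grip":1}]'

```text
t: 13.28
tool_pos: [0.5122, 0.3499, 0.1572]
orientation: [-3.017, -0.001, 1.592]
force: [-2.9, 1.9, -5.3]
gripper_width: 0.156
grip_force: 50.0
```

Call:
step_arm --rows '[{"dx":0.18,"dy":0,"dz":0,"rx":0,"ry":0.01,"rz":0,"grip":1},{"dx":-0.18,"dy":0,"dz":0,"rx":0,"ry":0.01,"rz":0,"grip":1},{"dx":0.18,"dy":0,"dz":0,"rx":0,"ry":0.01,"rz":0,"grip":1},{"dx":-0.18,"dy":0,"dz":0,"rx":0,"ry":0.01,"rz":0,"grip":1},{"dx":0.18,"dy":0,"dz":0,"rx":0,"ry":0.01,"rz":0,"grip":1},{"dx":-0.18,"dy":0,"dz":0,"rx":0,"ry":-0.01,"rz":0,"grip":1},{"dx":0.18,"dy":0,"dz":0,"rx":0,"ry":-0.01,"rz":0,"grip":1},{"dx":-0.18,"dy":0,"dz":0,"rx":0,"ry":-0.01,"rz":0,"grip":1},{"dx":0.18,"dy":0,"dz":0,"rx":0,"ry":-0.01,"rz":0,"grip":1},{"dx":0,"dy":0,"dz":0,"rx":-0.02,"ry":0,"rz":0,"grip":1},{"dx":0,"dy":0,"dz":0,"rx":-0.02,"ry":0,"rz":0,"grip":1},{"dx":0,"dy":0,"dz":0,"rx":-0.02,"ry":0,"rz":0,"grip":1}]'

```text
t: 14.28
tool_pos: [0.5132, 0.3474, 0.1544]
orientation: [-3.141, 0.003, 1.591]
force: [-0.3, 0.5, -5.2]
gripper_width: 0.157
grip_force: 50.0
```

Call:
step_arm --rows '[{"dx":0,"dy":0,"dz":-0.4,"rx":0,"ry":0,"rz":0,"grip":1},{"dx":0,"dy":0,"dz":-0.8,"rx":0,"ry":0,"rz":0,"grip":1},{"dx":0,"dy":0,"dz":-1,"rx":0,"ry":0,"rz":0,"grip":1},{"dx":0,"dy":0,"dz":-1,"rx":0,"ry":0,"rz":0,"grip":1}]'

```text
t: 14.62
tool_pos: [0.5177, 0.3512, 0.2638]
orientation: [3.13, -0.007, 1.589]
force: [1.9, 1.2, -5.3]
gripper_width: 0.157
grip_force: 50.0
```

Call:
step_arm --rows '[{"dx":0,"dy":0,"dz":-0.4,"rx":0,"ry":0,"rz":0,"grip":1},{"dx":0,"dy":0,"dz":-0.8,"rx":0,"ry":0,"rz":0,"grip":1},{"dx":0,"dy":0,"dz":-1,"rx":0,"ry":0,"rz":0,"grip":1},{"dx":0,"dy":0,"dz":-1,"rx":0,"ry":0,"rz":0,"grip":1},{"dx":0,"dy":0,"dz":-1,"rx":0,"ry":0,"rz":0,"grip":1}]'

```text
t: 15.03
tool_pos: [0.5152, 0.3486, 0.3551]
orientation: [3.139, -0.0, 1.589]
force: [-0.4, -0.4, -7.1]
gripper_width: 0.155
grip_force: 50.0
```

```bash
python3 - <<'E'
from h import *
from workcell import *
s=grab_frame("side"); f=grab_frame("wrist")
a=cv2.resize(s["img"][220:390,160:340],(424,400),interpolation=cv2.INTER_CUBIC)
b=cv2.resize(f["img"][0:300,170:452],(376,400),interpolation=cv2.INTER_CUBIC)
cv2.imwrite("pics/s6.png",np.hstack([a,b]))
E
```

```text
(no output)
```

View pics/s6.png

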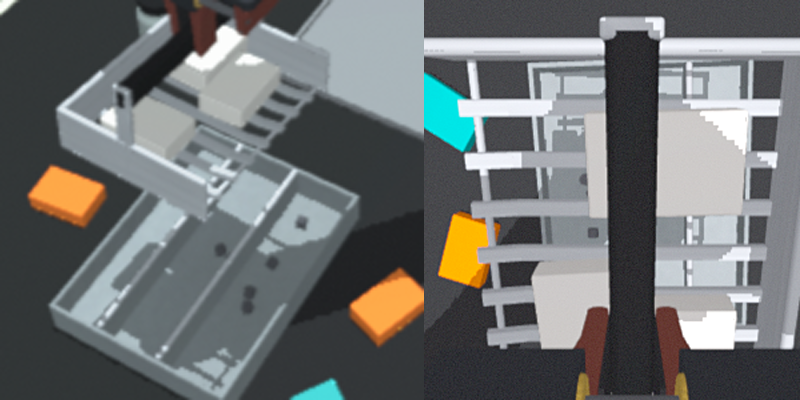

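Same five slugs in the pan. I'll work out where they lie and which areas are hidden.

```bash
python3 - <<'E'
from h import *
f=pickle.load(open("s5.pkl","rb"))
for u,v in [(301,221),(272,261),(250,291),(248,306),(221,249)]:
    print(p2w(f,160+u*180/424,220+v*170/400,.009).round(3))
for n,p in dict(pc=(.42,.22,.04),rib1=(.501,.3,.046),rib1b=(.501,.42,.046),rib2=(.573,.3,.046),rib2b=(.573,.45,.046),back=(.632,.45,.04)).items():
    q=w2p(f,p); print(n,((q-[160,220])*[424/180,400/170]).round())
# ground hidden by front rib top: project from cam
for y in (.3,.4):
  o=f["extrinsics"][:3,3]; d=np.array([.501,y,.046])-o; print("shadow",o+d*(.009-o[2])/d[2])
E
```

```text
[0.476 0.262 0.009]
[0.474 0.321 0.009]
[0.472 0.363 0.009]
[0.464 0.379 0.009]
[0.529 0.338 0.009]
pc [364. 200.]
rib1 [261. 216.]
rib1b [192. 300.]
rib2 [207. 187.]
rib2b [118. 289.]
back [ 75. 266.]
shadow [0.51783908 0.2799661  0.009     ]
shadow [0.51783908 0.38334465 0.009     ]
```

Call:
step_arm --rows '[{"dx":0,"dy":0.07,"dz":0,"rx":0,"ry":0,"rz":0,"grip":1},{"dx":0,"dy":0.18,"dz":0,"rx":0,"ry":0,"rz":0,"grip":1},{"dx":0,"dy":0.3,"dz":0,"rx":0,"ry":0,"rz":0,"grip":1},{"dx":0,"dy":0.42,"dz":0,"rx":0,"ry":0,"rz":0,"grip":1},{"dx":0,"dy":0.54,"dz":0,"rx":0,"ry":0,"rz":0,"grip":1},{"dx":0,"dy":0.64,"dz":0,"rx":0,"ry":0,"rz":0,"grip":1},{"dx":0,"dy":0.7,"dz":0,"rx":0,"ry":0,"rz":0,"grip":1},{"dx":0,"dy":0.7,"dz":0,"rx":0,"ry":0,"rz":0,"grip":1}]'

```text
t: 15.8
tool_pos: [0.5867, 0.3492, 0.3526]
orientation: [-3.14, 0.001, 1.588]
force: [-0.6, -0.7, -6.0]
gripper_width: 0.156
grip_force: 50.0
```

```bash
python3 - <<'E'
from h import *
from workcell import *
f=grab_frame("wrist"); t=grab_frame("top"); pickle.dump(f,open("w7.pkl","wb"))
a=f["img"][0:300,100:500]
b=cv2.resize(t["img"][165:262,130:240],(340,300),interpolation=cv2.INTER_CUBIC)
cv2.imwrite("pics/s7.png",np.hstack([a,b]))
print(get_obs()["tool_pos"])
for p in [(.501,.25,.046),(.501,.45,.046),(.51,.348,.009),(.51,.36,.009),(.573,.35,.046)]: print(p,w2p(f,p).round()-[100,0])
E
```

```text
[0.58481043 0.35005902 0.35355366]
(0.501, 0.25, 0.046) [163. 231.]
(0.501, 0.45, 0.046) [159.  80.]
(0.51, 0.348, 0.009) [172. 157.]
(0.51, 0.36, 0.009) [172. 149.]
(0.573, 0.35, 0.046) [215. 160.]
```

View pics/s7.png

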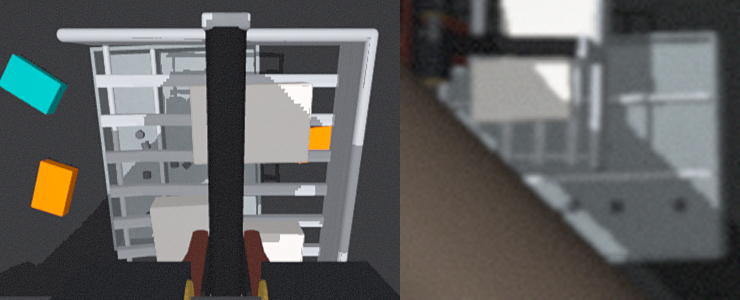

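```bash
python3 - <<'E'
from h import *
f=pickle.load(open("w7.pkl","rb")); g=cv2.cvtColor(f["img"],cv2.COLOR_BGR2GRAY)
print(g[156:176,264:296])
for u,v in [(275,165),(287,163)]: print(p2w(f,u,v,.009))
E
```

```text
[[155 152 155 155 153 154 155 151 157 155 151 154 155 154 153 153 152 155
  155 154 152 156 153 154 152 156 152 154 153 170 176 181]
 [152 152 154 155 152 155 156 153 155 152 156 150 155 150 153 153 154 153
  154 154 153 153 155 152 153 154 153 155 155 166 176 184]
 [153 150 151 155 151 154 152 156 152 153 152 153 151 154 152 150 153 155
  152 154 151 154 152 156 151 157 153 154 152 162 174 183]
 [153 156 153 154 151 156 153 152 153 152 152 154 151 158 153 154 153 153
  153 155 154 150 152 158 155 156 156 152 150 159 176 183]
 [148 154 156 157 153 156 154 155 155 153 156 161 155 155 156 154 154 154
  155 155 157 155 158 157 157 158 156 154 155 159 174 182]
 [133 133 129 137 142 144 133 129 130 134 133 129 131 125 135 143 141 146
  147 144 134 139 133 136 134 132 142 144 143 152 173 186]
 [101  93  96 110 126 124  90  85  80  86  93  86  89  79  90 128 128 129
  127 117  95  91  84  87  89  84 109 124 125 132 172 183]
 [ 91  79  85  95 121 125  92  73  71  76  74  74  72  57  77 116 123 126
  105  86  73  73  79  71  71  65  71 101 120 120 159 170]
 [ 88  80  83  93 120 122  91  77  6
[... 930 characters left out ...]
20 118 121 120 116 120 120 122 125 124
  120 120 125 121 122 122 127 124 121 118 123 121 128 126]
 [107  90  86  84 106 119 122 119 122 117 123 123 118 119 121 123 123 122
  124 120 120 124 120 121 121 120 123 126 123 119 122 117]
 [115  88  85  80 105 121 119 121 123 121 122 120 122 121 119 122 121 122
  123 126 122 122 123 119 122 120 123 125 124 121 122 121]
 [119  90  85  88 104 123 121 115 119 119 120 122 120 123 122 119 121 122
  122 119 115 121 126 122 123 123 122 121 121 124 122 118]
 [122  84  83  82 106 118 121 121 120 126 123 123 119 123 126 122 124 128
  120 123 125 122 119 120 125 125 124 123 125 119 121 122]]
[0.51429057 0.3368175  0.009     ]
[0.53155362 0.33999393 0.009     ]
```

All six slugs are in the pan: the two middle ones sit at (0.514,0.337) and (0.532,0.340), behind the rib. Next I carry the basket level to the tray.

Call:
step_arm --rows '[{"dx":-0.1,"dy":0,"dz":0,"rx":0,"ry":0,"rz":0,"grip":1},{"dx":-0.3,"dy":0,"dz":0,"rx":0,"ry":0,"rz":0,"grip":1},{"dx":-0.55,"dy":-0.02,"dz":0,"rx":0,"ry":0,"rz":0,"grip":1},{"dx":-0.8,"dy":-0.035,"dz":0,"rx":0,"ry":0,"rz":0,"grip":1},{"dx":-1,"dy":-0.035,"dz":0,"rx":0,"ry":0,"rz":0,"grip":1}]'

```text
t: 16.32
tool_pos: [0.5827, 0.2474, 0.3547]
orientation: [3.141, 0.002, 1.589]
force: [0.2, 0.2, -6.1]
gripper_width: 0.153
grip_force: 50.0
```

Call:
step_arm --rows '[{"dx":-0.25,"dy":0,"dz":0,"rx":0,"ry":0,"rz":0,"grip":1},{"dx":-0.5,"dy":0,"dz":0,"rx":0,"ry":0,"rz":0,"grip":1},{"dx":-0.75,"dy":-0.02,"dz":0,"rx":0,"ry":0,"rz":0,"grip":1},{"dx":-1,"dy":-0.035,"dz":0,"rx":0,"ry":0,"rz":0,"grip":1}]'

```text
t: 16.65
tool_pos: [0.5809, 0.1481, 0.3547]
orientation: [3.141, 0.001, 1.59]
force: [0.1, 0.1, -7.3]
gripper_width: 0.158
grip_force: 50.0
```

Call:
step_arm --rows '[{"dx":-0.25,"dy":0,"dz":0,"rx":0,"ry":0,"rz":0,"grip":1},{"dx":-0.5,"dy":0,"dz":0,"rx":0,"ry":0,"rz":0,"grip":1},{"dx":-0.75,"dy":-0.02,"dz":0,"rx":0,"ry":0,"rz":0,"grip":1},{"dx":-1,"dy":-0.035,"dz":0,"rx":0,"ry":0,"rz":0,"grip":1}]'

```text
t: 16.98
tool_pos: [0.5791, 0.0482, 0.3548]
orientation: [3.141, 0.001, 1.59]
force: [0.3, -0.9, -5.9]
gripper_width: 0.153
grip_force: 50.0
```

Call:
step_arm --rows '[{"dx":-0.25,"dy":-0.02,"dz":0,"rx":0,"ry":0,"rz":-0.003,"grip":1},{"dx":-0.45,"dy":-0.035,"dz":0,"rx":0,"ry":0,"rz":-0.003,"grip":1},{"dx":-0.6,"dy":-0.035,"dz":0,"rx":0,"ry":0,"rz":-0.003,"grip":1},{"dx":-0.7,"dy":-0.035,"dz":0,"rx":0,"ry":0,"rz":-0.003,"grip":1},{"dx":-0.7,"dy":-0.035,"dz":0,"rx":0,"ry":0,"rz":-0.003,"grip":1},{"dx":-0.7,"dy":-0.035,"dz":0,"rx":0,"ry":0,"rz":-0.003,"grip":1}]'

```text
t: 17.48
tool_pos: [0.5776, -0.0201, 0.3545]
orientation: [3.141, -0.0, 1.608]
force: [0.6, 0.1, -6.2]
gripper_width: 0.158
grip_force: 50.0
```

Call:
step_arm --rows '[{"dx":0,"dy":0,"dz":0.25,"rx":0,"ry":0,"rz":0,"grip":1},{"dx":0,"dy":0,"dz":0.5,"rx":-0.01,"ry":0,"rz":0,"grip":1},{"dx":0,"dy":0,"dz":0.75,"rx":-0.02,"ry":0,"rz":0,"grip":1},{"dx":0,"dy":0,"dz":1,"rx":-0.03,"ry":0,"rz":0,"grip":1},{"dx":0,"dy":0,"dz":1,"rx":-0.03,"ry":0,"rz":0,"grip":1},{"dx":0,"dy":0,"dz":1,"rx":-0.03,"ry":0,"rz":0,"grip":1}]'

```text
t: 17.98
tool_pos: [0.5761, -0.0192, 0.2538]
orientation: [2.958, 0.0, 1.61]
force: [0.4, 0.6, -4.0]
gripper_width: 0.155
grip_force: 50.0
```

Call:
step_arm --rows '[{"dx":0,"dy":-0.06,"dz":0.3,"rx":-0.01,"ry":0,"rz":0,"grip":1},{"dx":0,"dy":-0.12,"dz":0.6,"rx":-0.02,"ry":0,"rz":0,"grip":1},{"dx":0,"dy":-0.16,"dz":0.8,"rx":-0.03,"ry":0,"rz":0,"grip":1},{"dx":0,"dy":-0.187,"dz":0.98,"rx":-0.04,"ry":0,"rz":0,"grip":1},{"dx":0,"dy":-0.187,"dz":0.98,"rx":-0.045,"ry":0,"rz":0,"grip":1},{"dx":0,"dy":-0.187,"dz":0.98,"rx":-0.05,"ry":0,"rz":0,"grip":1},{"dx":0,"dy":-0.187,"dz":0.98,"rx":-0.055,"ry":0,"rz":0,"grip":1},{"dx":0,"dy":-0.187,"dz":0.98,"rx":-0.06,"ry":0,"rz":0,"grip":1}]'

```text
t: 18.65
tool_pos: [0.5823, -0.0197, 0.1578]
orientation: [2.571, 0.001, 1.608]
force: [1.0, -1.3, -4.2]
gripper_width: 0.158
grip_force: 50.0
```

Call:
step_arm --rows '[{"dx":0,"dy":0,"dz":0,"rx":-0.004,"ry":0,"rz":0,"grip":1},{"dx":0,"dy":0,"dz":0,"rx":-0.008,"ry":0,"rz":0,"grip":1},{"dx":0,"dy":0,"dz":0,"rx":-0.012,"ry":0,"rz":0,"grip":1},{"dx":0,"dy":0,"dz":0,"rx":-0.014,"ry":0,"rz":0,"grip":1},{"dx":0,"dy":0,"dz":0,"rx":-0.016,"ry":0,"rz":0,"grip":1},{"dx":0,"dy":0,"dz":0,"rx":-0.018,"ry":0,"rz":0,"grip":1},{"dx":0,"dy":0,"dz":0,"rx":-0.02,"ry":0,"rz":0,"grip":1},{"dx":0,"dy":0,"dz":0,"rx":-0.022,"ry":0,"rz":0,"grip":1},{"dx":0,"dy":0,"dz":0,"rx":-0.024,"ry":0,"rz":0,"grip":1},{"dx":0,"dy":0,"dz":0,"rx":-0.026,"ry":0,"rz":0,"grip":1},{"dx":0,"dy":0,"dz":0,"rx":-0.028,"ry":0,"rz":0,"grip":1}]'

```text
t: 19.57
tool_pos: [0.5844, -0.0205, 0.1596]
orientation: [2.388, 0.001, 1.606]
force: [1.0, -0.1, -3.3]
gripper_width: 0.153
grip_force: 50.0
```

```bash
python3 - <<'E'
from h import *
from workcell import *
s=grab_frame("side"); cv2.imwrite("pics/s8.png",cv2.resize(s["img"][130:330,200:420],(440,400))); pickle.dump(s,open("s8.pkl","wb"))
o=get_obs();print(o["tool_pos"],o["force"])
# fraction of bright white pixels inside the tray footprint in side view
E
```

```text
[ 0.58377207 -0.02049253  0.15892415] [-0.52853969 -0.28924565 -4.18966709]
```

View pics/s8.png

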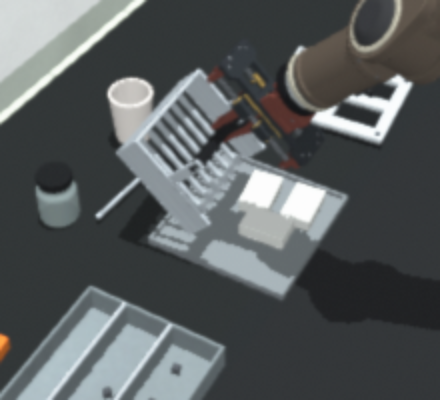

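Call:
step_arm --rows '[{"dx":0,"dy":0.22,"dz":-0.24,"rx":0,"ry":0,"rz":0,"grip":1},{"dx":0,"dy":0.5,"dz":-0.54,"rx":0,"ry":0,"rz":0,"grip":1},{"dx":0,"dy":0.75,"dz":-0.8,"rx":0.02,"ry":0,"rz":0,"grip":1},{"dx":0,"dy":0.89,"dz":-0.95,"rx":0.04,"ry":0,"rz":0,"grip":1},{"dx":0,"dy":0.89,"dz":-0.95,"rx":0.06,"ry":0,"rz":0,"grip":1},{"dx":0,"dy":0.89,"dz":-0.95,"rx":0.08,"ry":0,"rz":0,"grip":1},{"dx":0,"dy":0.89,"dz":-0.95,"rx":0.1,"ry":0,"rz":0,"grip":1},{"dx":0,"dy":0.89,"dz":-0.95,"rx":0.12,"ry":0,"rz":0,"grip":1},{"dx":0,"dy":0.89,"dz":-0.95,"rx":0.12,"ry":0,"rz":0,"grip":1},{"dx":0,"dy":0.89,"dz":-0.95,"rx":0.12,"ry":0,"rz":0,"grip":1}]'

```text
t: 20.45
tool_pos: [0.5825, -0.0289, 0.2809]
orientation: [2.68, 0.108, 1.527]
force: [2.3, -4.1, -4.6]
gripper_width: 0.158
grip_force: 50.0
```

```bash
python3 - <<'E'
from h import *
from workcell import *
t=grab_frame("wrist"); pickle.dump(t,open("w9.pkl","wb"))
s=grab_frame("side"); pickle.dump(s,open("s9.pkl","wb"))
o=get_obs();print(o["tool_pos"],o["orientation"],delta(o,[.5265,.349,.1245],down(np.radians(91))))
E
```

```text
[ 0.58751496 -0.02343323  0.28725673] [2.67043895 0.10467561 1.53047447] (array([ 3.847, -1.236,  0.753]), array([ 0.0744,  0.0185, -0.0051]))
```

Call:
step_arm --rows '[{"dx":0,"dy":0,"dz":0,"rx":0.0744,"ry":0.0185,"rz":-0.005,"grip":1},{"dx":0,"dy":0,"dz":0,"rx":0.0744,"ry":0.0185,"rz":-0.005,"grip":1},{"dx":0,"dy":0,"dz":0,"rx":0.0744,"ry":0.0185,"rz":-0.005,"grip":1},{"dx":0,"dy":0,"dz":0,"rx":0.0744,"ry":0.0185,"rz":-0.005,"grip":1},{"dx":0,"dy":0,"dz":0,"rx":0.0744,"ry":0.0185,"rz":-0.005,"grip":1},{"dx":0,"dy":0,"dz":0,"rx":0.0744,"ry":0.0185,"rz":-0.005,"grip":1}]'

```text
t: 21.05
tool_pos: [0.5853, -0.0291, 0.2785]
orientation: [-3.139, 0.002, 1.583]
force: [-0.9, 0.6, -2.8]
gripper_width: 0.155
grip_force: 50.0
```

```bash
python3 - <<'E'
from h import *
from workcell import *
o=get_obs();print(o["tool_pos"],o["orientation"],o["q"].round(2),delta(o,[.5265,.349,.1245],down(np.radians(91))))
E
```

```text
[ 0.58530345 -0.02910149  0.2785157 ] [-3.13893062e+00  1.98102355e-03  1.58259992e+00] [ 0.61  0.44 -0.89  1.57  0.35  1.3  -0.32] (array([ 3.791, -0.539,  1.534]), array([-0.0004,  0.0003, -0.0009]))
```

Call:
step_arm --rows '[{"dx":0.3,"dy":-0.05,"dz":0,"rx":0,"ry":0,"rz":0,"grip":1},{"dx":0.6,"dy":-0.1,"dz":0,"rx":0,"ry":0,"rz":0,"grip":1},{"dx":0.95,"dy":-0.135,"dz":0,"rx":0,"ry":0,"rz":0,"grip":1},{"dx":0.95,"dy":-0.135,"dz":0,"rx":0,"ry":0,"rz":0,"grip":1}]'

```text
t: 21.38
tool_pos: [0.5661, 0.0749, 0.281]
orientation: [3.14, 0.001, 1.594]
force: [-0.4, 1.7, -2.5]
gripper_width: 0.156
grip_force: 50.0
```

Call:
step_arm --rows '[{"dx":0.3,"dy":-0.05,"dz":0,"rx":0,"ry":0,"rz":0,"grip":1},{"dx":0.6,"dy":-0.1,"dz":0,"rx":0,"ry":0,"rz":0,"grip":1},{"dx":0.95,"dy":-0.135,"dz":0,"rx":0,"ry":0,"rz":0,"grip":1},{"dx":0.95,"dy":-0.135,"dz":0,"rx":0,"ry":0,"rz":0,"grip":1}]'

```text
t: 21.72
tool_pos: [0.5506, 0.1694, 0.2806]
orientation: [3.141, -0.001, 1.594]
force: [-1.5, 1.1, -2.8]
gripper_width: 0.155
grip_force: 50.0
```

Call:
step_arm --rows '[{"dx":0.3,"dy":-0.05,"dz":0,"rx":0,"ry":0,"rz":0,"grip":1},{"dx":0.6,"dy":-0.1,"dz":0,"rx":0,"ry":0,"rz":0,"grip":1},{"dx":0.95,"dy":-0.135,"dz":0,"rx":0,"ry":0,"rz":0,"grip":1},{"dx":0.95,"dy":-0.135,"dz":0,"rx":0,"ry":0,"rz":0,"grip":1}]'

```text
t: 22.05
tool_pos: [0.5351, 0.2639, 0.2801]
orientation: [-3.141, -0.002, 1.594]
force: [-0.8, 1.6, -3.4]
gripper_width: 0.153
grip_force: 50.0
```

Call:
step_arm --rows '[{"dx":0.3,"dy":-0.05,"dz":0,"rx":0,"ry":0,"rz":0,"grip":1},{"dx":0.6,"dy":-0.1,"dz":0,"rx":0,"ry":0,"rz":0,"grip":1},{"dx":0.95,"dy":-0.135,"dz":0,"rx":0,"ry":0,"rz":0,"grip":1},{"dx":0.95,"dy":-0.135,"dz":0,"rx":0,"ry":0,"rz":0,"grip":1},{"dx":0.95,"dy":-0.135,"dz":0,"rx":0,"ry":0,"rz":0,"grip":1}]'

```text
t: 22.47
tool_pos: [0.5219, 0.353, 0.279]
orientation: [-3.14, 0.001, 1.59]
force: [1.1, -1.4, -4.1]
gripper_width: 0.15
grip_force: 50.0
```

```bash
python3 - <<'E'
from h import *
from workcell import *
o=get_obs();print(o["tool_pos"],o["orientation"],o["q"].round(2),delta(o,[.5265,.349,.1245],down(np.radians(91))))
f=grab_frame("top"); pickle.dump(f,open("t10.pkl","wb"))
g=cv2.cvtColor(f["img"],cv2.COLOR_BGR2GRAY)
x0,y0=276,174
big=cv2.resize(g[y0:256,x0:358],None,fx=8,fy=8,interpolation=cv2.INTER_CUBIC)
m=(big>200).astype(np.uint8); print(big.mean(), np.percentile(big,[5,50,80,95]))
n,l,st,c=cv2.connectedComponentsWithStats(m)
for i in range(1,n):
    if st[i,4]>2000:
        r=cv2.minAreaRect(np.argwhere(l==i)[:,::-1].astype(np.float32))
        b=[p2w(f,x0+(x+.5)/8-.5,y0+(y+.5)/8-.5,.027)[:2] for x,y in cv2.boxPoints(r)]
        print(st[i],np.mean(b,0).round(4),np.linalg.norm(b[1]-b[0]).round(3),np.linalg.norm(b[2]-b[1]).round(3),[x.round(3).tolist() for x in b])
E
```

```text
[0.52189478 0.3530246  0.27898251] [-3.13977880e+00  1.29141960e-03  1.58954875e+00] [-0.07  0.53 -0.91  1.46  0.42  1.35 -0.99] (array([-0.039,  0.048,  1.545]), array([-0.0003,  0.0002,  0.0002]))
158.0064693634741 [ 42. 165. 176. 247.]
[  227   219   352   339 76969] [ 0.5052 -0.0479] 0.122 0.119 [[0.555, 0.021], [0.573, -0.1], [0.455, -0.116], [0.438, 0.003]]
```

Call:
step_arm --rows '[{"dx":-0.04,"dy":0.05,"dz":0.25,"rx":0,"ry":0,"rz":0,"grip":1},{"dx":-0.04,"dy":0.05,"dz":0.5,"rx":0,"ry":0,"rz":0,"grip":1},{"dx":-0.04,"dy":0.05,"dz":0.75,"rx":0,"ry":0,"rz":0,"grip":1},{"dx":-0.04,"dy":0.05,"dz":1,"rx":0,"ry":0,"rz":0,"grip":1},{"dx":-0.04,"dy":0.05,"dz":1,"rx":0,"ry":0,"rz":0,"grip":1}]'

```text
t: 22.93
tool_pos: [0.5276, 0.3413, 0.1732]
orientation: [-3.133, 0.009, 1.582]
force: [0.3, -0.7, -4.5]
gripper_width: 0.156
grip_force: 50.0
```

Call:
step_arm --rows '[{"dx":0,"dy":0,"dz":0.15,"rx":0,"ry":0,"rz":0,"grip":1},{"dx":0,"dy":0,"dz":0.3,"rx":0,"ry":0,"rz":0,"grip":1},{"dx":0,"dy":0,"dz":0.4,"rx":0,"ry":0,"rz":0,"grip":1},{"dx":0,"dy":0,"dz":0.46,"rx":0,"ry":0,"rz":0,"grip":1},{"dx":0,"dy":0,"dz":0.5,"rx":0,"ry":0,"rz":0,"grip":1},{"dx":0,"dy":0,"dz":0.52,"rx":0,"ry":0,"rz":0,"grip":1},{"dx":0,"dy":0,"dz":0.52,"rx":0,"ry":0,"rz":0,"grip":1}]'

```text
t: 23.52
tool_pos: [0.5291, 0.3466, 0.1301]
orientation: [-3.141, 0.002, 1.584]
force: [-4.9, -2.9, 21.8]
gripper_width: 0.156
grip_force: 50.0
```

Call:
step_arm --rows '[{"dx":0,"dy":0,"dz":-0.02,"rx":0,"ry":0,"rz":0,"grip":1},{"dx":0,"dy":0,"dz":-0.02,"rx":0,"ry":0,"rz":0,"grip":1},{"dx":0,"dy":0,"dz":-0.02,"rx":0,"ry":0,"rz":0,"grip":1}]' --newtons 4

```text
t: 23.77
tool_pos: [0.5288, 0.3454, 0.1286]
orientation: [-3.138, 0.003, 1.583]
force: [0.3, 0.3, 5.1]
gripper_width: 0.161
grip_force: 4.0
```

Call:
step_arm --rows '[{"dx":0,"dy":0,"dz":0,"rx":0,"ry":0,"rz":0,"grip":0.5},{"dx":0,"dy":0,"dz":0,"rx":0,"ry":0,"rz":0,"grip":0.5},{"dx":0,"dy":0,"dz":0,"rx":0,"ry":0,"rz":0,"grip":0.5},{"dx":0,"dy":0,"dz":0,"rx":0,"ry":0,"rz":0,"grip":0.5},{"dx":0,"dy":0,"dz":0,"rx":0,"ry":0,"rz":0,"grip":0.5},{"dx":0,"dy":0,"dz":0,"rx":0,"ry":0,"rz":0,"grip":0.5}]'

```text
t: 24.27
tool_pos: [0.5278, 0.3451, 0.127]
orientation: [-3.136, 0.004, 1.584]
force: [-0.1, -0.2, -0.3]
gripper_width: 0.501
grip_force: 0.0
```

Call:
step_arm --rows '[{"dx":0,"dy":0,"dz":-0.3,"rx":0,"ry":0,"rz":0,"grip":0.3},{"dx":0,"dy":0,"dz":-0.6,"rx":0,"ry":0,"rz":0,"grip":0},{"dx":0,"dy":0,"dz":-0.9,"rx":0,"ry":0,"rz":0,"grip":0},{"dx":0,"dy":0,"dz":-1,"rx":0,"ry":0,"rz":0,"grip":0},{"dx":0,"dy":0,"dz":-1,"rx":0,"ry":0,"rz":0,"grip":0}]'

```text
t: 24.68
tool_pos: [0.5294, 0.3469, 0.2303]
orientation: [-3.14, 0.001, 1.584]
force: [-0.3, 0.8, 0.4]
gripper_width: 0.839
grip_force: 0.0
```

Call:
step_arm --rows '[{"dx":-0.5,"dy":0,"dz":-0.5,"rx":0,"ry":0,"rz":0,"grip":0},{"dx":-0.9,"dy":0,"dz":-0.9,"rx":0,"ry":0,"rz":0,"grip":0},{"dx":-0.9,"dy":0,"dz":-1,"rx":0,"ry":0,"rz":0,"grip":0},{"dx":-0.9,"dy":0,"dz":-1,"rx":0,"ry":0,"rz":0,"grip":0},{"dx":-0.9,"dy":0,"dz":-1,"rx":0,"ry":0,"rz":0,"grip":0}]'

```text
t: 25.1
tool_pos: [0.5317, 0.2541, 0.3288]
orientation: [-3.139, 0.004, 1.58]
force: [-0.4, -0.2, 0.0]
gripper_width: 0.995
grip_force: 0.0
```

```bash
python3 - <<'E'
from h import *
from workcell import *
w=grab_frame("wrist"); s=grab_frame("side"); pickle.dump(s,open("s11.pkl","wb"));pickle.dump(w,open("w11.pkl","wb"))
a=s["img"][230:390,160:330]; a=cv2.resize(a,(400,376),interpolation=cv2.INTER_CUBIC)
b=cv2.resize(w["img"][0:320,160:500],(400,376),interpolation=cv2.INTER_AREA)
t=grab_frame("top"); pickle.dump(t,open("t11.pkl","wb"))
c=cv2.resize(t["img"][170:260,272:362],(224,224),interpolation=cv2.INTER_CUBIC); d=cv2.resize(t["img"][165:262,130:240],(254,224),interpolation=cv2.INTER_CUBIC)
e=cv2.resize(s["img"][195:285,268:382],(284,224),interpolation=cv2.INTER_CUBIC)
bot=np.hstack([c,d,e]); bot=cv2.copyMakeBorder(bot,0,0,0,800-bot.shape[1],cv2.BORDER_CONSTANT)
cv2.imwrite("pics/m11.png",np.vstack([np.hstack([a,b]),bot]))
o=get_obs();print(o["tool_pos"],o["orientation"],o["force"])
E
```

```text
[0.52943511 0.25640313 0.32553659] [-3.13348412  0.00477728  1.58467638] [-0.74215704 -0.72066133  0.01974256]
```

View pics/m11.png

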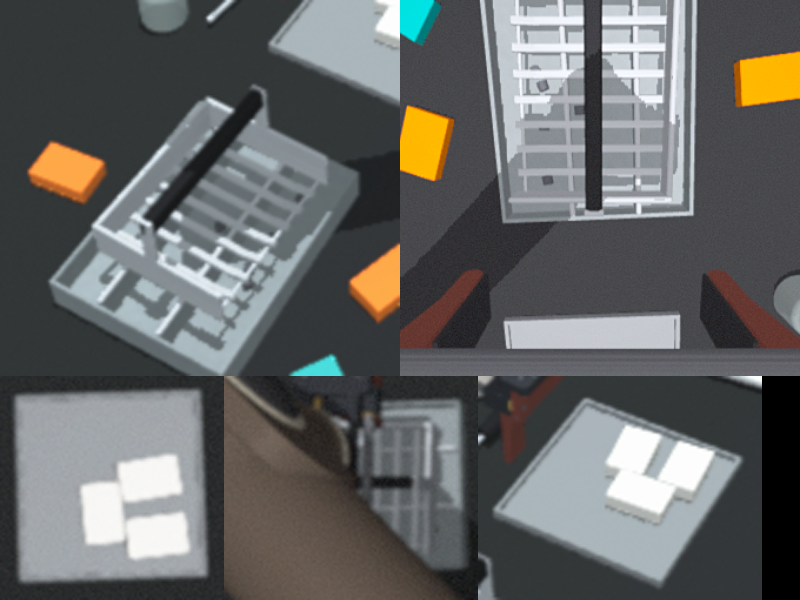

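The basket is level on the ribs with the slugs in the pan beneath it. All three blocks lie flat in the tray, at tile centres (149,102), (101,137) and (157,160). Now I'll fit their poses.

```bash
cat > fit.py <<'E'
from h import *
from scipy.optimize import minimize
S=6
def fit(f,guess,z=.027,win=(272,170,362,260)):
    x0,y0,x1,y1=win
    g=cv2.cvtColor(f["img"],cv2.COLOR_BGR2GRAY)[y0:y1,x0:x1].astype(np.float32)
    bg=np.median(g[(g>120)&(g<215)]); t=np.clip((g-bg)/(250-bg),0,1)
    def render(p):
        m=np.zeros(((y1-y0)*S,(x1-x0)*S),np.float32)
        for x,y,a in np.reshape(p,(-1,3)):
            c,s=np.cos(a),np.sin(a)
            q=np.array([(w2p(f,[x+c*u-s*v,y+s*u+c*v,z])-[x0,y0]+.5)*S-.5 for u,v in [(.035,.023),(-.035,.023),(-.035,-.023),(.035,-.023)]])
            cv2.fillConvexPoly(m,np.round(q*16).astype(np.int32),1,shift=4)
        return cv2.GaussianBlur(cv2.resize(m,(x1-x0,y1-y0),interpolation=cv2.INTER_AREA),(0,0),.7)
    sc=np.tile([1,1,.1],len(guess)); p0=np.ravel(guess)
    cost=lambda q:((render(p0+q/sc*.1)-t)**2).sum()
    q=np.zeros(len(p0))
    for _ in range(3):
        sim=np.vstack([q]+[q+.06*e for e in np.eye(len(q))])
        r=minimize(cost,q,method="Nelder-Mead",options=dict(maxiter=1500,initial_simplex=sim,xatol=1e-4,fatol=1e-3)); q=r.x
    return (p0+q/sc*.1).reshape(-1,3),r.fun,cost(np.zeros(len(p0)))
E
python3 - <<'E'
from fit import *
f=pickle.load(open("t11.pkl","rb"))
G=[]
for u,v,a in [(149,102,95),(101,137,5),(157,160,95)]:
    w=p2w(f,272+u*90/224,170+v*90/224,.027); G.append([w[0],w[1],np.radians(a)])
p,c,c0=fit(f,G); print(np.round(G,3)); print(c0,c)
for x,y,a in p: print(round(x,4),round(y,4),round(np.degrees(a),1))
E
```

```text
[[ 0.541 -0.067  1.658]
 [ 0.499 -0.011  0.087]
 [ 0.473 -0.077  1.658]]
26.860565 5.877871513366699
0.542 -0.0666 100.4
0.5002 -0.0122 6.7
0.4746 -0.0766 97.8
```

```bash
python3 - <<'E'
from h import *
from workcell import *
o=get_obs();print(o["tool_pos"],o["orientation"])
print(delta(o,[.5002,-.0122,.3255],down(np.radians(96.7))))
E
```

```text
[0.52943511 0.25640313 0.32553659] [-3.13348412  0.00477728  1.58467638]
(array([-2.682, -0.329,  0.016]), array([-0.0013,  0.0007, -0.0164]))
```

Call:
step_arm --rows '[{"dx":-0.9,"dy":-0.11,"dz":0,"rx":0,"ry":0,"rz":0,"grip":0},{"dx":-0.9,"dy":-0.11,"dz":0,"rx":0,"ry":0,"rz":0,"grip":0},{"dx":-0.9,"dy":-0.11,"dz":0,"rx":0,"ry":0,"rz":0,"grip":0}]'

```text
t: 25.5
tool_pos: [0.5202, 0.1602, 0.3253]
orientation: [-3.132, 0.008, 1.58]
force: [0.5, -0.1, -0.7]
gripper_width: 1.0
grip_force: 0.0
```

Call:
step_arm --rows '[{"dx":-0.9,"dy":-0.11,"dz":0,"rx":0,"ry":0,"rz":0,"grip":0},{"dx":-0.9,"dy":-0.11,"dz":0,"rx":0,"ry":0,"rz":0,"grip":0},{"dx":-0.9,"dy":-0.11,"dz":0,"rx":0,"ry":0,"rz":0,"grip":0}]'

```text
t: 25.75
tool_pos: [0.5101, 0.0692, 0.3261]
orientation: [-3.132, 0.007, 1.578]
force: [1.2, -0.2, 0.1]
gripper_width: 1.0
grip_force: 0.0
```

Call:
step_arm --rows '[{"dx":-0.88,"dy":-0.11,"dz":0.5,"rx":0,"ry":0,"rz":-0.0164,"grip":0},{"dx":-0.88,"dy":-0.11,"dz":0.9,"rx":0,"ry":0,"rz":-0.0164,"grip":0},{"dx":-0.88,"dy":-0.11,"dz":1,"rx":0,"ry":0,"rz":-0.0164,"grip":0},{"dx":-0.88,"dy":-0.11,"dz":1,"rx":0,"ry":0,"rz":-0.0164,"grip":0},{"dx":-0.88,"dy":-0.11,"dz":1,"rx":0,"ry":0,"rz":-0.0164,"grip":0},{"dx":-0.88,"dy":-0.11,"dz":1,"rx":0,"ry":0,"rz":-0.0164,"grip":0}]'

```text
t: 26.25
tool_pos: [0.5003, -0.0109, 0.2291]
orientation: [-3.135, 0.002, 1.688]
force: [0.3, -0.0, -0.1]
gripper_width: 0.999
grip_force: 0.0
```

```bash
python3 - <<'E'
from h import *
from workcell import *
o=get_obs();print(o["tool_pos"],o["orientation"])
print(delta(o,[.5002,-.0122,.017],down(np.radians(96.7))))
E
```

```text
[ 0.50029581 -0.01087201  0.22907206] [-3.13473516e+00  1.50629451e-03  1.68820703e+00]
(array([-0.01 ,  0.012,  2.121]), array([-0.0011,  0.0002,  0.0001]))
```

Call:
step_arm --rows '[{"dx":-0.01,"dy":0.01,"dz":0.4,"rx":-0.001,"ry":0,"rz":0,"grip":0},{"dx":-0.01,"dy":0.01,"dz":0.8,"rx":-0.001,"ry":0,"rz":0,"grip":0},{"dx":-0.01,"dy":0.01,"dz":1,"rx":-0.001,"ry":0,"rz":0,"grip":0},{"dx":-0.01,"dy":0.01,"dz":1,"rx":-0.001,"ry":0,"rz":0,"grip":0}]'

```text
t: 26.58
tool_pos: [0.4997, -0.0118, 0.127]
orientation: [-3.138, 0.002, 1.69]
force: [-0.1, -0.6, -0.0]
gripper_width: 1.002
grip_force: 0.0
```

Call:
step_arm --rows '[{"dx":0,"dy":0,"dz":0.3,"rx":0,"ry":0,"rz":0,"grip":0},{"dx":0,"dy":0,"dz":0.6,"rx":0,"ry":0,"rz":0,"grip":0},{"dx":0,"dy":0,"dz":0.8,"rx":0,"ry":0,"rz":0,"grip":0},{"dx":0,"dy":0,"dz":0.95,"rx":0,"ry":0,"rz":0,"grip":0},{"dx":0,"dy":0,"dz":1,"rx":0,"ry":0,"rz":0,"grip":0},{"dx":0,"dy":0,"dz":1,"rx":0,"ry":0,"rz":0,"grip":0}]'

```text
t: 27.08
tool_pos: [0.5022, -0.0129, 0.0301]
orientation: [3.14, 0.003, 1.688]
force: [0.6, -0.5, 0.1]
gripper_width: 0.997
grip_force: 0.0
```

```bash
python3 - <<'E'
from h import *
from workcell import *
o=get_obs();print(o["tool_pos"],o["orientation"],o["force"])
print(delta(o,[.5002,-.0122,.017],down(np.radians(96.7))))
E
```

```text
[ 0.50224916 -0.01291174  0.03010236] [3.13974987e+00 3.10747624e-03 1.68813757e+00] [ 0.57752683 -0.46145571  0.13872356]
(array([ 0.01 , -0.02 ,  0.131]), array([0.0003, 0.0005, 0.0001]))
```

Call:
step_arm --rows '[{"dx":0,"dy":0,"dz":0.07,"rx":0,"ry":0,"rz":0,"grip":0},{"dx":0,"dy":0,"dz":0.13,"rx":0,"ry":0,"rz":0,"grip":0},{"dx":0,"dy":0,"dz":0.13,"rx":0,"ry":0,"rz":0,"grip":0},{"dx":0,"dy":0,"dz":0.13,"rx":0,"ry":0,"rz":0,"grip":1},{"dx":0,"dy":0,"dz":0.13,"rx":0,"ry":0,"rz":0,"grip":1},{"dx":0,"dy":0,"dz":0.13,"rx":0,"ry":0,"rz":0,"grip":1},{"dx":0,"dy":0,"dz":0.13,"rx":0,"ry":0,"rz":0,"grip":1},{"dx":0,"dy":0,"dz":0.13,"rx":0,"ry":0,"rz":0,"grip":1},{"dx":0,"dy":0,"dz":0.13,"rx":0,"ry":0,"rz":0,"grip":1},{"dx":0,"dy":0,"dz":0.13,"rx":0,"ry":0,"rz":0,"grip":1}]' --newtons 25

```text
t: 27.92
tool_pos: [0.501, -0.0145, 0.0163]
orientation: [3.141, 0.004, 1.687]
force: [-1.1, -0.5, 6.2]
gripper_width: 0.796
grip_force: 25.0
```

Call:
step_arm --rows '[{"dx":0,"dy":0,"dz":-0.2,"rx":0,"ry":0,"rz":0,"grip":1},{"dx":0,"dy":0,"dz":-0.5,"rx":0,"ry":0,"rz":0,"grip":1},{"dx":0,"dy":0,"dz":-0.8,"rx":0,"ry":0,"rz":0,"grip":1},{"dx":0,"dy":0,"dz":-1,"rx":0,"ry":0,"rz":0,"grip":1},{"dx":0,"dy":0,"dz":-1,"rx":0,"ry":0,"rz":0,"grip":1}]'

```text
t: 28.33
tool_pos: [0.5028, -0.0137, 0.1194]
orientation: [3.136, 0.004, 1.687]
force: [-0.2, 0.8, -1.2]
gripper_width: 0.795
grip_force: 25.0
```

Call:
step_arm --rows '[{"dx":-0.3,"dy":0.05,"dz":0,"rx":0,"ry":0,"rz":0,"grip":1},{"dx":-0.6,"dy":0.1,"dz":0,"rx":0,"ry":0,"rz":0,"grip":1},{"dx":-0.92,"dy":0.154,"dz":0,"rx":0,"ry":0,"rz":0,"grip":1},{"dx":-0.92,"dy":0.154,"dz":0,"rx":0,"ry":0,"rz":0,"grip":1}]'

```text
t: 28.67
tool_pos: [0.527, -0.111, 0.1146]
orientation: [-3.14, 0.006, 1.679]
force: [0.4, -0.5, -0.9]
gripper_width: 0.793
grip_force: 25.0
```

Call:
step_arm --rows '[{"dx":-0.3,"dy":0.05,"dz":0,"rx":0,"ry":0,"rz":0,"grip":1},{"dx":-0.6,"dy":0.1,"dz":0,"rx":0,"ry":0,"rz":0,"grip":1},{"dx":-0.92,"dy":0.154,"dz":0,"rx":0,"ry":0,"rz":0,"grip":1},{"dx":-0.92,"dy":0.154,"dz":0,"rx":0,"ry":0,"rz":0,"grip":1}]'

```text
t: 29.0
tool_pos: [0.5525, -0.2009, 0.1146]
orientation: [-3.14, 0.006, 1.679]
force: [0.2, -0.7, -0.8]
gripper_width: 0.792
grip_force: 25.0
```

Call:
step_arm --rows '[{"dx":-0.3,"dy":0.05,"dz":0,"rx":0,"ry":0,"rz":0,"grip":1},{"dx":-0.6,"dy":0.1,"dz":0,"rx":0,"ry":0,"rz":0,"grip":1},{"dx":-0.92,"dy":0.154,"dz":0,"rx":0,"ry":0,"rz":0,"grip":1},{"dx":-0.92,"dy":0.154,"dz":0,"rx":0,"ry":0,"rz":0,"grip":1}]'

```text
t: 29.33
tool_pos: [0.5779, -0.2906, 0.1148]
orientation: [-3.14, 0.006, 1.679]
force: [-1.4, -0.3, -1.5]
gripper_width: 0.793
grip_force: 25.0
```

Call:
step_arm --rows '[{"dx":-0.3,"dy":0.05,"dz":0,"rx":0,"ry":0,"rz":0,"grip":1},{"dx":-0.6,"dy":0.1,"dz":0,"rx":0,"ry":0,"rz":0,"grip":1},{"dx":-0.92,"dy":0.154,"dz":0,"rx":0,"ry":0,"rz":0,"grip":1},{"dx":-0.92,"dy":0.154,"dz":0,"rx":0,"ry":0,"rz":0,"grip":1},{"dx":-0.92,"dy":0.154,"dz":0,"rx":0,"ry":0,"rz":0,"grip":1},{"dx":-0.92,"dy":0.154,"dz":0,"rx":0,"ry":0,"rz":0,"grip":1}]'

```text
t: 29.83
tool_pos: [0.604, -0.3711, 0.1158]
orientation: [-3.141, 0.002, 1.687]
force: [-1.0, 0.3, -0.7]
gripper_width: 0.791
grip_force: 25.0
```

```bash
cat > d.py <<'E'
import sys
from h import *
from workcell import *
a=[float(v) for v in sys.argv[1:]]
P=[];O=[]
o=get_obs();print(o["tool_pos"].round(4),o["orientation"].round(4),o["force"].round(1),round(o["gripper_width"]*88,1))
print(delta(o,a[:3],down(np.radians(a[3]))))
E
python3 d.py .6048 -.3726 .022 96.6
```

```text
[ 0.604  -0.3711  0.1158] [-3.1406e+00  1.5000e-03  1.6872e+00] [-1.   0.3 -0.7] 69.6
(array([-0.015,  0.007,  0.938]), array([-0.0002,  0.0002,  0.0002]))
```

Call:
step_arm --rows '[{"dx":-0.01,"dy":0.007,"dz":0.3,"rx":0,"ry":0,"rz":0,"grip":1},{"dx":-0.01,"dy":0.007,"dz":0.55,"rx":0,"ry":0,"rz":0,"grip":1},{"dx":-0.01,"dy":0.007,"dz":0.7,"rx":0,"ry":0,"rz":0,"grip":1},{"dx":-0.01,"dy":0.007,"dz":0.78,"rx":0,"ry":0,"rz":0,"grip":1},{"dx":-0.01,"dy":0.007,"dz":0.82,"rx":0,"ry":0,"rz":0,"grip":1},{"dx":-0.01,"dy":0.007,"dz":0.86,"rx":0,"ry":0,"rz":0,"grip":1},{"dx":-0.01,"dy":0.007,"dz":0.9,"rx":0,"ry":0,"rz":0,"grip":1},{"dx":-0.01,"dy":0.007,"dz":0.92,"rx":0,"ry":0,"rz":0,"grip":1},{"dx":-0.01,"dy":0.007,"dz":0.92,"rx":0,"ry":0,"rz":0,"grip":1}]'

```text
t: 30.58
tool_pos: [0.6055, -0.3738, 0.0255]
orientation: [3.141, 0.004, 1.687]
force: [-0.6, -0.3, -0.5]
gripper_width: 0.795
grip_force: 25.0
```

Call:
step_arm --rows '[{"dx":0,"dy":0,"dz":0.02,"rx":0,"ry":0,"rz":0,"grip":1},{"dx":0,"dy":0,"dz":0.035,"rx":0,"ry":0,"rz":0,"grip":1},{"dx":0,"dy":0,"dz":0.035,"rx":0,"ry":0,"rz":0,"grip":1},{"dx":0,"dy":0,"dz":0.035,"rx":0,"ry":0,"rz":0,"grip":1}]'

```text
t: 30.92
tool_pos: [0.6053, -0.3738, 0.0218]
orientation: [3.141, 0.003, 1.687]
force: [-0.4, -0.2, -0.8]
gripper_width: 0.793
grip_force: 25.0
```

Call:
step_arm --rows '[{"dx":0,"dy":0,"dz":0,"rx":0,"ry":0,"rz":0,"grip":0.1},{"dx":0,"dy":0,"dz":0,"rx":0,"ry":0,"rz":0,"grip":0.1},{"dx":0,"dy":0,"dz":0,"rx":0,"ry":0,"rz":0,"grip":0.1},{"dx":0,"dy":0,"dz":0,"rx":0,"ry":0,"rz":0,"grip":0.1}]'

```text
t: 31.25
tool_pos: [0.6055, -0.3738, 0.0219]
orientation: [3.141, 0.004, 1.687]
force: [0.9, -0.4, -0.0]
gripper_width: 0.903
grip_force: 0.0
```

Call:
step_arm --rows '[{"dx":0,"dy":0,"dz":-0.3,"rx":0,"ry":0,"rz":0,"grip":0.1},{"dx":0,"dy":0,"dz":-0.7,"rx":0,"ry":0,"rz":0,"grip":0.1},{"dx":0,"dy":0,"dz":-1,"rx":0,"ry":0,"rz":0,"grip":0.1},{"dx":0,"dy":0,"dz":-1,"rx":0,"ry":0,"rz":0,"grip":0}]'

```text
t: 31.58
tool_pos: [0.6089, -0.3742, 0.1294]
orientation: [3.133, 0.009, 1.687]
force: [0.7, 0.4, 1.5]
gripper_width: 0.943
grip_force: 0.0
```

Call:
step_arm --rows '[{"dx":-0.5,"dy":0,"dz":-0.5,"rx":0,"ry":0,"rz":0,"grip":0},{"dx":-0.5,"dy":0,"dz":-1,"rx":0,"ry":0,"rz":0,"grip":0},{"dx":-0.5,"dy":0,"dz":-1,"rx":0,"ry":0,"rz":0,"grip":0},{"dx":-0.5,"dy":0,"dz":-1,"rx":0,"ry":0,"rz":0,"grip":0}]'

```text
t: 31.92
tool_pos: [0.6131, -0.4262, 0.2294]
orientation: [3.133, 0.01, 1.683]
force: [0.1, 0.4, 0.1]
gripper_width: 0.997
grip_force: 0.0
```

```bash
python3 - <<'E'
from fit import *
from workcell import *
w=grab_frame("wrist"); pickle.dump(w,open("w12.pkl","wb")); f=grab_frame("top"); pickle.dump(f,open("t12.pkl","wb"))
r=np.radians
p,c,c0=fit(f,[[.542,-.0666,r(100.4)],[.4746,-.0766,r(97.8)]]); print(c0,c,[(round(x,4),round(y,4),round(np.degrees(a),1)) for x,y,a in p])
# dark holes in wrist view
g=cv2.cvtColor(w["img"],cv2.COLOR_BGR2GRAY); 
m=(g<90).astype(np.uint8); n,l,st,_=cv2.connectedComponentsWithStats(m)
for i in range(1,n):
    if 1200<st[i,4]<12000 and st[i,1]<260:
        b=cv2.boxPoints(cv2.minAreaRect(np.argwhere(l==i)[:,::-1].astype(np.float32)))
        q=np.array([p2w(w,u,v,.019)[:2] for u,v in b]); print(st[i],q.mean(0).round(4),np.linalg.norm(q[1]-q[0]).round(4),np.linalg.norm(q[2]-q[1]).round(4),(q[1]-q[0]).round(3))
o=get_obs();print(o["tool_pos"],o["orientation"])
E
```

```text
4.2932625 4.287652492523193 [(np.float64(0.542), np.float64(-0.0666), np.float64(100.4)), (np.float64(0.4746), np.float64(-0.0766), np.float64(97.8))]
[ 182   13   78   55 4061] [ 0.5    -0.3089] 0.073 0.0484 [0.073 0.008]
[ 283   13   77   55 4108] [ 0.5966 -0.2979] 0.0723 0.0484 [0.072 0.008]
[ 190   93   74   50 3527] [ 0.5087 -0.3814] 0.0731 0.0488 [0.073 0.008]
[ 0.61155437 -0.42324068  0.22329287] [3.13919543 0.00521761 1.68595829]
```

Call:
step_arm --rows '[{"dx":0.9,"dy":-0.07,"dz":0,"rx":0,"ry":0,"rz":0,"grip":0},{"dx":0.9,"dy":-0.07,"dz":0,"rx":0,"ry":0,"rz":0,"grip":0},{"dx":0.9,"dy":-0.07,"dz":0,"rx":0,"ry":0,"rz":0,"grip":0}]'

```text
t: 32.27
tool_pos: [0.593, -0.3248, 0.2202]
orientation: [-3.14, -0.002, 1.695]
force: [1.6, 1.6, 0.6]
gripper_width: 1.003
grip_force: 0.0
```

Call:
step_arm --rows '[{"dx":0.9,"dy":-0.07,"dz":0,"rx":0,"ry":0,"rz":0,"grip":0},{"dx":0.9,"dy":-0.07,"dz":0,"rx":0,"ry":0,"rz":0,"grip":0},{"dx":0.9,"dy":-0.07,"dz":0,"rx":0,"ry":0,"rz":0,"grip":0}]'

```text
t: 32.52
tool_pos: [0.5751, -0.2364, 0.2206]
orientation: [-3.14, -0.0, 1.696]
force: [1.0, 0.7, 0.0]
gripper_width: 1.0
grip_force: 0.0
```

Call:
step_arm --rows '[{"dx":0.9,"dy":-0.07,"dz":0,"rx":0,"ry":0,"rz":0,"grip":0},{"dx":0.9,"dy":-0.07,"dz":0,"rx":0,"ry":0,"rz":0,"grip":0},{"dx":0.9,"dy":-0.07,"dz":0,"rx":0,"ry":0,"rz":0,"grip":0}]'

```text
t: 32.77
tool_pos: [0.5573, -0.1484, 0.2205]
orientation: [-3.141, 0.0, 1.696]
force: [0.6, 0.6, 0.9]
gripper_width: 0.997
grip_force: 0.0
```

Call:
step_arm --rows '[{"dx":0.9,"dy":-0.07,"dz":0,"rx":0,"ry":0,"rz":0.238,"grip":0},{"dx":0.9,"dy":-0.07,"dz":0,"rx":0,"ry":0,"rz":0.238,"grip":0},{"dx":0.9,"dy":-0.07,"dz":0,"rx":0,"ry":0,"rz":0.238,"grip":0},{"dx":0.9,"dy":-0.07,"dz":0,"rx":0,"ry":0,"rz":0.238,"grip":0},{"dx":0.9,"dy":-0.07,"dz":0,"rx":0,"ry":0,"rz":0.238,"grip":0},{"dx":0.9,"dy":-0.07,"dz":0,"rx":0,"ry":0,"rz":0.238,"grip":0},{"dx":0.9,"dy":-0.07,"dz":0,"rx":0,"ry":0,"rz":0.238,"grip":0},{"dx":0.9,"dy":-0.07,"dz":0,"rx":0,"ry":0,"rz":0.238,"grip":0},{"dx":0.9,"dy":-0.07,"dz":0,"rx":0,"ry":0,"rz":0.238,"grip":0},{"dx":0.9,"dy":-0.07,"dz":0,"rx":0,"ry":0,"rz":0.238,"grip":0},{"dx":0.9,"dy":-0.07,"dz":0,"rx":0,"ry":0,"rz":0.238,"grip":0},{"dx":0.9,"dy":-0.07,"dz":0,"rx":0,"ry":0,"rz":0.238,"grip":0}]'

```text
t: 33.77
tool_pos: [0.5407, -0.0681, 0.2194]
orientation: [3.139, 0.002, 0.186]
force: [-0.3, 0.6, -0.7]
gripper_width: 1.002
grip_force: 0.0
```

```bash
python3 d.py .542 -.0666 .017 10.4
```

```text
[ 0.5407 -0.0681  0.2194] [3.1388e+00 2.0000e-03 1.8630e-01] [-0.3  0.6 -0.7] 88.2
(array([ 0.02 , -0.018,  2.024]), array([0.0004, 0.0003, 0.0008]))
```

Call:
step_arm --rows '[{"dx":0.015,"dy":-0.01,"dz":0.4,"rx":0,"ry":0,"rz":0.001,"grip":0},{"dx":0.015,"dy":-0.01,"dz":0.8,"rx":0,"ry":0,"rz":0.001,"grip":0},{"dx":0.015,"dy":-0.01,"dz":1,"rx":0,"ry":0,"rz":0.001,"grip":0},{"dx":0.015,"dy":-0.01,"dz":1,"rx":0,"ry":0,"rz":0.001,"grip":0}]'

```text
t: 34.1
tool_pos: [0.5388, -0.0671, 0.1153]
orientation: [3.141, 0.009, 0.187]
force: [-0.2, -1.2, 0.6]
gripper_width: 1.001
grip_force: 0.0
```

Call:
step_arm --rows '[{"dx":0,"dy":0,"dz":0.3,"rx":0,"ry":0,"rz":0,"grip":0},{"dx":0,"dy":0,"dz":0.6,"rx":0,"ry":0,"rz":0,"grip":0},{"dx":0,"dy":0,"dz":0.8,"rx":0,"ry":0,"rz":0,"grip":0},{"dx":0,"dy":0,"dz":0.85,"rx":0,"ry":0,"rz":0,"grip":0},{"dx":0,"dy":0,"dz":0.85,"rx":0,"ry":0,"rz":0,"grip":0},{"dx":0,"dy":0,"dz":0.85,"rx":0,"ry":0,"rz":0,"grip":0}]'

```text
t: 34.6
tool_pos: [0.5437, -0.0675, 0.0369]
orientation: [3.138, -0.001, 0.186]
force: [0.4, -0.8, 0.3]
gripper_width: 1.001
grip_force: 0.0
```

```bash
python3 d.py .542 -.0666 .017 10.4
```

```text
[ 0.5437 -0.0675  0.0369] [ 3.138e+00 -1.100e-03  1.856e-01] [ 0.4 -0.8  0.3] 88.1
(array([-0.015, -0.013,  0.198]), array([ 0.0006, -0.0002,  0.0006]))
```

Call:
step_arm --rows '[{"dx":-0.01,"dy":-0.01,"dz":0.1,"rx":0,"ry":0,"rz":0,"grip":0},{"dx":-0.01,"dy":-0.01,"dz":0.2,"rx":0,"ry":0,"rz":0,"grip":0},{"dx":-0.01,"dy":-0.01,"dz":0.2,"rx":0,"ry":0,"rz":0,"grip":0},{"dx":-0.01,"dy":-0.01,"dz":0.2,"rx":0,"ry":0,"rz":0,"grip":1},{"dx":-0.01,"dy":-0.01,"dz":0.2,"rx":0,"ry":0,"rz":0,"grip":1},{"dx":-0.01,"dy":-0.01,"dz":0.2,"rx":0,"ry":0,"rz":0,"grip":1},{"dx":-0.01,"dy":-0.01,"dz":0.2,"rx":0,"ry":0,"rz":0,"grip":1},{"dx":-0.01,"dy":-0.01,"dz":0.2,"rx":0,"ry":0,"rz":0,"grip":1},{"dx":-0.01,"dy":-0.01,"dz":0.2,"rx":0,"ry":0,"rz":0,"grip":1},{"dx":-0.01,"dy":-0.01,"dz":0.2,"rx":0,"ry":0,"rz":0,"grip":1}]' --newtons 25

```text
t: 35.43
tool_pos: [0.542, -0.067, 0.0159]
orientation: [3.138, -0.001, 0.185]
force: [0.0, 0.3, 2.9]
gripper_width: 0.79
grip_force: 25.0
```

Call:
step_arm --rows '[{"dx":0,"dy":0,"dz":-0.2,"rx":0,"ry":0,"rz":0,"grip":1},{"dx":0,"dy":0,"dz":-0.5,"rx":0,"ry":0,"rz":0,"grip":1},{"dx":0,"dy":0,"dz":-0.8,"rx":0,"ry":0,"rz":0,"grip":1},{"dx":0,"dy":0,"dz":-1,"rx":0,"ry":0,"rz":0,"grip":1},{"dx":0,"dy":0,"dz":-1,"rx":0,"ry":0,"rz":0,"grip":1},{"dx":0,"dy":0,"dz":-1,"rx":0,"ry":0,"rz":0,"grip":1}]'

```text
t: 35.93
tool_pos: [0.5422, -0.067, 0.1165]
orientation: [3.137, -0.002, 0.185]
force: [-0.0, 0.4, -1.6]
gripper_width: 0.795
grip_force: 25.0
```

```bash
python3 d.py .508 -.383 .117 96.6
```

```text
[ 0.5422 -0.067   0.1165] [ 3.1371e+00 -1.9000e-03  1.8470e-01] [-0.   0.4 -1.6] 69.9
(array([-0.917,  3.044,  0.007]), array([ 0.0008,  0.0003, -0.2389]))
```

Call:
step_arm --rows '[{"dx":-0.1,"dy":0.35,"dz":0,"rx":0,"ry":0,"rz":0,"grip":1},{"dx":-0.2,"dy":0.7,"dz":0,"rx":0,"ry":0,"rz":0,"grip":1},{"dx":-0.3,"dy":1,"dz":0,"rx":0,"ry":0,"rz":0,"grip":1}]'

```text
t: 36.18
tool_pos: [0.5294, -0.1721, 0.1143]
orientation: [3.139, 0.002, 0.186]
force: [0.8, 0.0, -0.4]
gripper_width: 0.795
grip_force: 25.0
```

Call:
step_arm --rows '[{"dx":-0.1,"dy":0.35,"dz":0,"rx":0,"ry":0,"rz":0,"grip":1},{"dx":-0.2,"dy":0.7,"dz":0,"rx":0,"ry":0,"rz":0,"grip":1},{"dx":-0.3,"dy":1,"dz":0,"rx":0,"ry":0,"rz":0,"grip":1}]'

```text
t: 36.43
tool_pos: [0.5179, -0.2767, 0.1144]
orientation: [3.139, 0.002, 0.184]
force: [-0.1, -0.6, -1.4]
gripper_width: 0.792
grip_force: 25.0
```

Call:
step_arm --rows '[{"dx":-0.1,"dy":0.35,"dz":0,"rx":0,"ry":0,"rz":-0.238,"grip":1},{"dx":-0.2,"dy":0.7,"dz":0,"rx":0,"ry":0,"rz":-0.238,"grip":1},{"dx":-0.3,"dy":1,"dz":0,"rx":0,"ry":0,"rz":-0.238,"grip":1},{"dx":-0.3,"dy":1,"dz":0,"rx":0,"ry":0,"rz":-0.238,"grip":1},{"dx":-0.3,"dy":1,"dz":0,"rx":0,"ry":0,"rz":-0.238,"grip":1},{"dx":-0.3,"dy":1,"dz":0,"rx":0,"ry":0,"rz":-0.238,"grip":1},{"dx":-0.3,"dy":1,"dz":0,"rx":0,"ry":0,"rz":-0.238,"grip":1},{"dx":-0.3,"dy":1,"dz":0,"rx":0,"ry":0,"rz":-0.238,"grip":1},{"dx":-0.3,"dy":1,"dz":0,"rx":0,"ry":0,"rz":-0.238,"grip":1},{"dx":-0.3,"dy":1,"dz":0,"rx":0,"ry":0,"rz":-0.238,"grip":1},{"dx":-0.3,"dy":1,"dz":0,"rx":0,"ry":0,"rz":-0.238,"grip":1},{"dx":-0.3,"dy":1,"dz":0,"rx":0,"ry":0,"rz":-0.238,"grip":1}]'

```text
t: 37.43
tool_pos: [0.5075, -0.3776, 0.1144]
orientation: [-3.14, 0.001, 1.687]
force: [-0.5, -0.5, -0.9]
gripper_width: 0.792
grip_force: 25.0
```

```bash
python3 d.py .508 -.383 .022 96.6
```

```text
[ 0.5075 -0.3776  0.1144] [-3.1398e+00  1.2000e-03  1.6869e+00] [-0.5 -0.5 -0.9] 69.7
(array([-0.053,  0.   ,  0.924]), array([-0.0003,  0.0002,  0.0002]))
```

Call:
step_arm --rows '[{"dx":-0.053,"dy":0,"dz":0.3,"rx":0,"ry":0,"rz":0,"grip":1},{"dx":-0.053,"dy":0,"dz":0.55,"rx":0,"ry":0,"rz":0,"grip":1},{"dx":-0.053,"dy":0,"dz":0.7,"rx":0,"ry":0,"rz":0,"grip":1},{"dx":-0.053,"dy":0,"dz":0.76,"rx":0,"ry":0,"rz":0,"grip":1},{"dx":-0.053,"dy":0,"dz":0.76,"rx":0,"ry":0,"rz":0,"grip":1}]'

```text
t: 37.85
tool_pos: [0.508, -0.3825, 0.0383]
orientation: [-3.139, 0.0, 1.681]
force: [0.5, -0.2, -1.3]
gripper_width: 0.797
grip_force: 25.0
```

```bash
python3 d.py .508 -.383 .022 96.6
```

```text
[ 0.508  -0.3825  0.0383] [-3.1391e+00  3.0000e-04  1.6811e+00] [ 0.5 -0.2 -1.3] 70.1
(array([-0.005,  0.   ,  0.163]), array([-0.0004,  0.0001, -0.0008]))
```

Call:
step_arm --rows '[{"dx":-0.005,"dy":0,"dz":0.04,"rx":0,"ry":0,"rz":0,"grip":1},{"dx":-0.005,"dy":0,"dz":0.08,"rx":0,"ry":0,"rz":0,"grip":1},{"dx":-0.005,"dy":0,"dz":0.11,"rx":0,"ry":0,"rz":0,"grip":1},{"dx":-0.005,"dy":0,"dz":0.13,"rx":0,"ry":0,"rz":0,"grip":1},{"dx":-0.005,"dy":0,"dz":0.13,"rx":0,"ry":0,"rz":0,"grip":1},{"dx":-0.005,"dy":0,"dz":0.13,"rx":0,"ry":0,"rz":0,"grip":1}]'

```text
t: 38.35
tool_pos: [0.5092, -0.3843, 0.028]
orientation: [3.141, 0.004, 1.68]
force: [-0.0, -0.3, -1.5]
gripper_width: 0.794
grip_force: 25.0
```

Call:
step_arm --rows '[{"dx":0,"dy":0,"dz":0.03,"rx":0,"ry":0,"rz":0,"grip":1},{"dx":0,"dy":0,"dz":0.06,"rx":0,"ry":0,"rz":0,"grip":1},{"dx":0,"dy":0,"dz":0.06,"rx":0,"ry":0,"rz":0,"grip":1},{"dx":0,"dy":0,"dz":0.06,"rx":0,"ry":0,"rz":0,"grip":1}]'

```text
t: 38.68
tool_pos: [0.5091, -0.3842, 0.0215]
orientation: [3.142, 0.003, 1.68]
force: [0.1, 0.3, -0.8]
gripper_width: 0.796
grip_force: 25.0
```

Call:
step_arm --rows '[{"dx":0,"dy":0,"dz":0,"rx":0,"ry":0,"rz":0,"grip":0.1},{"dx":0,"dy":0,"dz":0,"rx":0,"ry":0,"rz":0,"grip":0.1},{"dx":0,"dy":0,"dz":0,"rx":0,"ry":0,"rz":0,"grip":0.1},{"dx":0,"dy":0,"dz":0,"rx":0,"ry":0,"rz":0,"grip":0.1}]'

```text
t: 39.02
tool_pos: [0.5092, -0.3843, 0.0218]
orientation: [3.141, 0.004, 1.68]
force: [0.4, -0.5, -0.1]
gripper_width: 0.899
grip_force: 0.0
```

Call:
step_arm --rows '[{"dx":0,"dy":0,"dz":-0.3,"rx":0,"ry":0,"rz":0,"grip":0.1},{"dx":0,"dy":0,"dz":-0.7,"rx":0,"ry":0,"rz":0,"grip":0.1},{"dx":0,"dy":0,"dz":-1,"rx":0,"ry":0,"rz":0,"grip":0.1},{"dx":0,"dy":0,"dz":-1,"rx":0,"ry":0,"rz":0,"grip":0}]'

```text
t: 39.35
tool_pos: [0.5125, -0.3849, 0.1284]
orientation: [3.134, 0.009, 1.681]
force: [2.2, -0.1, 0.1]
gripper_width: 0.947
grip_force: 0.0
```

Call:
step_arm --rows '[{"dx":0,"dy":0,"dz":-0.5,"rx":0,"ry":0,"rz":0,"grip":0},{"dx":0,"dy":0,"dz":-1,"rx":0,"ry":0,"rz":0,"grip":0},{"dx":0,"dy":0,"dz":-1,"rx":0,"ry":0,"rz":0,"grip":0},{"dx":0,"dy":0,"dz":-1,"rx":0,"ry":0,"rz":0,"grip":0}]'

```text
t: 39.68
tool_pos: [0.5112, -0.3841, 0.2266]
orientation: [3.136, 0.008, 1.68]
force: [0.2, -0.9, 0.3]
gripper_width: 0.999
grip_force: 0.0
```

```bash
python3 - <<'E'
from fit import *
from workcell import *
f=grab_frame("top"); pickle.dump(f,open("t13.pkl","wb"))
p,c,c0=fit(f,[[.4746,-.0766,np.radians(97.8)]]); print(c0,c,[(round(x,4),round(y,4),round(np.degrees(a),1)) for x,y,a in p])
E
python3 d.py .4746 -.0766 .22 7.8
```

```text
2.9908893 2.977489948272705 [(np.float64(0.4745), np.float64(-0.0764), np.float64(97.8))]
[ 0.51   -0.3839  0.2238] [3.1386 0.0065 1.6803] [-0.   0.3 -0.2] 87.7
(array([ 3.094, -0.016,  0.018]), array([0.0012, 0.0005, 0.2458]))
```

Call:
step_arm --rows '[{"dx":1,"dy":0,"dz":0,"rx":0,"ry":0,"rz":0,"grip":0},{"dx":1,"dy":0,"dz":0,"rx":0,"ry":0,"rz":0,"grip":0},{"dx":1,"dy":0,"dz":0,"rx":0,"ry":0,"rz":0,"grip":0}]'

```text
t: 39.98
tool_pos: [0.4971, -0.2783, 0.2198]
orientation: [-3.14, 0.0, 1.685]
force: [-0.5, 0.5, 0.1]
gripper_width: 1.003
grip_force: 0.0
```

Call:
step_arm --rows '[{"dx":1,"dy":0,"dz":0,"rx":0,"ry":0,"rz":0,"grip":0},{"dx":1,"dy":0,"dz":0,"rx":0,"ry":0,"rz":0,"grip":0},{"dx":1,"dy":0,"dz":0,"rx":0,"ry":0,"rz":0,"grip":0}]'

```text
t: 40.23
tool_pos: [0.4858, -0.179, 0.2199]
orientation: [-3.14, 0.001, 1.686]
force: [-0.3, 0.3, -0.6]
gripper_width: 1.001
grip_force: 0.0
```

Call:
step_arm --rows '[{"dx":1,"dy":0,"dz":0,"rx":0,"ry":0,"rz":0.238,"grip":0},{"dx":1,"dy":0,"dz":0,"rx":0,"ry":0,"rz":0.238,"grip":0},{"dx":1,"dy":0,"dz":0,"rx":0,"ry":0,"rz":0.238,"grip":0},{"dx":1,"dy":0,"dz":0,"rx":0,"ry":0,"rz":0.238,"grip":0},{"dx":1,"dy":0,"dz":0,"rx":0,"ry":0,"rz":0.238,"grip":0},{"dx":1,"dy":0,"dz":0,"rx":0,"ry":0,"rz":0.238,"grip":0},{"dx":1,"dy":0,"dz":0,"rx":0,"ry":0,"rz":0.238,"grip":0},{"dx":1,"dy":0,"dz":0,"rx":0,"ry":0,"rz":0.238,"grip":0},{"dx":1,"dy":0,"dz":0,"rx":0,"ry":0,"rz":0.238,"grip":0},{"dx":1,"dy":0,"dz":0,"rx":0,"ry":0,"rz":0.238,"grip":0},{"dx":1,"dy":0,"dz":0,"rx":0,"ry":0,"rz":0.238,"grip":0},{"dx":1,"dy":0,"dz":0,"rx":0,"ry":0,"rz":0.238,"grip":0}]'

```text
t: 41.23
tool_pos: [0.4754, -0.0857, 0.2193]
orientation: [3.139, 0.002, 0.179]
force: [-0.6, -0.9, -0.1]
gripper_width: 1.002
grip_force: 0.0
```

```bash
python3 d.py .4745 -.0764 .017 7.8
```

```text
[ 0.4754 -0.0857  0.2193] [3.1388e+00 2.0000e-03 1.7870e-01] [-0.6 -0.9 -0.1] 88.2
(array([ 0.012, -0.099,  2.023]), array([0.0005, 0.0003, 0.0068]))
```

Call:
step_arm --rows '[{"dx":0.01,"dy":-0.095,"dz":0.4,"rx":0,"ry":0,"rz":0.007,"grip":0},{"dx":0.01,"dy":-0.095,"dz":0.8,"rx":0,"ry":0,"rz":0.007,"grip":0},{"dx":0.01,"dy":-0.095,"dz":1,"rx":0,"ry":0,"rz":0.007,"grip":0},{"dx":0.01,"dy":-0.095,"dz":1,"rx":0,"ry":0,"rz":0.007,"grip":0}]'

```text
t: 41.57
tool_pos: [0.4716, -0.076, 0.1156]
orientation: [3.141, 0.008, 0.142]
force: [-0.8, -1.2, 0.2]
gripper_width: 1.002
grip_force: 0.0
```

Call:
step_arm --rows '[{"dx":0,"dy":0,"dz":0.3,"rx":0,"ry":0,"rz":0,"grip":0},{"dx":0,"dy":0,"dz":0.6,"rx":0,"ry":0,"rz":0,"grip":0},{"dx":0,"dy":0,"dz":0.8,"rx":0,"ry":0,"rz":0,"grip":0},{"dx":0,"dy":0,"dz":0.85,"rx":0,"ry":0,"rz":0,"grip":0},{"dx":0,"dy":0,"dz":0.85,"rx":0,"ry":0,"rz":0,"grip":0},{"dx":0,"dy":0,"dz":0.85,"rx":0,"ry":0,"rz":0,"grip":0}]'

```text
t: 42.07
tool_pos: [0.4762, -0.0764, 0.0366]
orientation: [3.138, -0.001, 0.141]
force: [1.4, -1.1, 0.1]
gripper_width: 0.998
grip_force: 0.0
```

```bash
python3 d.py .4745 -.0764 .017 7.8
```

```text
[ 0.4762 -0.0764  0.0366] [ 3.138e+00 -9.000e-04  1.413e-01] [ 1.4 -1.1  0.1] 87.9
(array([-0.017, -0.003,  0.196]), array([ 0.0006, -0.0002,  0.0008]))
```

Call:
step_arm --rows '[{"dx":-0.01,"dy":0,"dz":0.1,"rx":0,"ry":0,"rz":0,"grip":0},{"dx":-0.01,"dy":0,"dz":0.196,"rx":0,"ry":0,"rz":0,"grip":0},{"dx":-0.01,"dy":0,"dz":0.196,"rx":0,"ry":0,"rz":0,"grip":0},{"dx":-0.01,"dy":0,"dz":0.196,"rx":0,"ry":0,"rz":0,"grip":1},{"dx":-0.01,"dy":0,"dz":0.196,"rx":0,"ry":0,"rz":0,"grip":1},{"dx":-0.01,"dy":0,"dz":0.196,"rx":0,"ry":0,"rz":0,"grip":1},{"dx":-0.01,"dy":0,"dz":0.196,"rx":0,"ry":0,"rz":0,"grip":1},{"dx":-0.01,"dy":0,"dz":0.196,"rx":0,"ry":0,"rz":0,"grip":1},{"dx":-0.01,"dy":0,"dz":0.196,"rx":0,"ry":0,"rz":0,"grip":1},{"dx":-0.01,"dy":0,"dz":0.196,"rx":0,"ry":0,"rz":0,"grip":1}]' --newtons 25

```text
t: 42.9
tool_pos: [0.4748, -0.0766, 0.0163]
orientation: [3.138, -0.001, 0.141]
force: [-0.3, -0.0, 3.1]
gripper_width: 0.796
grip_force: 25.0
```

Call:
step_arm --rows '[{"dx":0,"dy":0,"dz":-0.2,"rx":0,"ry":0,"rz":0,"grip":1},{"dx":0,"dy":0,"dz":-0.5,"rx":0,"ry":0,"rz":0,"grip":1},{"dx":0,"dy":0,"dz":-0.8,"rx":0,"ry":0,"rz":0,"grip":1},{"dx":0,"dy":0,"dz":-1,"rx":0,"ry":0,"rz":0,"grip":1},{"dx":0,"dy":0,"dz":-1,"rx":0,"ry":0,"rz":0,"grip":1},{"dx":0,"dy":0,"dz":-1,"rx":0,"ry":0,"rz":0,"grip":1}]'

```text
t: 43.4
tool_pos: [0.4749, -0.0768, 0.1166]
orientation: [3.137, -0.002, 0.14]
force: [0.2, -0.3, -0.5]
gripper_width: 0.797
grip_force: 25.0
```

```bash
python3 d.py .5965 -.2985 .117 96.6
```

```text
[ 0.4749 -0.0768  0.1166] [ 3.1369e+00 -1.9000e-03  1.4050e-01] [ 0.2 -0.3 -0.5] 70.1
(array([0.893, 2.366, 0.009]), array([ 0.0008,  0.0003, -0.246 ]))
```

Call:
step_arm --rows '[{"dx":0.12,"dy":0.3,"dz":0,"rx":0,"ry":0,"rz":0,"grip":1},{"dx":0.24,"dy":0.6,"dz":0,"rx":0,"ry":0,"rz":0,"grip":1},{"dx":0.3,"dy":0.79,"dz":0,"rx":0,"ry":0,"rz":0,"grip":1}]'

```text
t: 43.65
tool_pos: [0.5155, -0.153, 0.1146]
orientation: [3.138, 0.001, 0.14]
force: [0.3, -0.8, -1.1]
gripper_width: 0.792
grip_force: 25.0
```

Call:
step_arm --rows '[{"dx":0.12,"dy":0.3,"dz":0,"rx":0,"ry":0,"rz":0,"grip":1},{"dx":0.24,"dy":0.6,"dz":0,"rx":0,"ry":0,"rz":0,"grip":1},{"dx":0.3,"dy":0.79,"dz":0,"rx":0,"ry":0,"rz":0,"grip":1}]'

```text
t: 43.9
tool_pos: [0.5561, -0.2274, 0.1142]
orientation: [3.138, 0.002, 0.139]
force: [-0.4, 0.2, -0.6]
gripper_width: 0.797
grip_force: 25.0
```

Call:
step_arm --rows '[{"dx":0.12,"dy":0.35,"dz":0,"rx":0,"ry":0,"rz":-0.238,"grip":1},{"dx":0.24,"dy":0.7,"dz":0,"rx":0,"ry":0,"rz":-0.238,"grip":1},{"dx":0.3,"dy":0.79,"dz":0,"rx":0,"ry":0,"rz":-0.238,"grip":1},{"dx":0.3,"dy":0.79,"dz":0,"rx":0,"ry":0,"rz":-0.238,"grip":1},{"dx":0.3,"dy":0.79,"dz":0,"rx":0,"ry":0,"rz":-0.238,"grip":1},{"dx":0.3,"dy":0.79,"dz":0,"rx":0,"ry":0,"rz":-0.238,"grip":1},{"dx":0.3,"dy":0.79,"dz":0,"rx":0,"ry":0,"rz":-0.238,"grip":1},{"dx":0.3,"dy":0.79,"dz":0,"rx":0,"ry":0,"rz":-0.238,"grip":1},{"dx":0.3,"dy":0.79,"dz":0,"rx":0,"ry":0,"rz":-0.238,"grip":1},{"dx":0.3,"dy":0.79,"dz":0,"rx":0,"ry":0,"rz":-0.238,"grip":1},{"dx":0.3,"dy":0.79,"dz":0,"rx":0,"ry":0,"rz":-0.238,"grip":1},{"dx":0.3,"dy":0.79,"dz":0,"rx":0,"ry":0,"rz":-0.238,"grip":1}]'

```text
t: 44.9
tool_pos: [0.596, -0.2979, 0.1141]
orientation: [-3.139, 0.002, 1.643]
force: [0.6, 0.3, -1.3]
gripper_width: 0.796
grip_force: 25.0
```

```bash
python3 d.py .5965 -.2985 .022 96.6
```

```text
[ 0.596  -0.2979  0.1141] [-3.1392e+00  1.9000e-03  1.6431e+00] [ 0.6  0.3 -1.3] 70.1
(array([-0.005,  0.007,  0.921]), array([-0.0004,  0.0003, -0.0068]))
```

Call:
step_arm --rows '[{"dx":-0.005,"dy":0.007,"dz":0.3,"rx":0,"ry":0,"rz":-0.007,"grip":1},{"dx":-0.005,"dy":0.007,"dz":0.55,"rx":0,"ry":0,"rz":-0.007,"grip":1},{"dx":-0.005,"dy":0.007,"dz":0.7,"rx":0,"ry":0,"rz":-0.007,"grip":1},{"dx":-0.005,"dy":0.007,"dz":0.76,"rx":0,"ry":0,"rz":-0.007,"grip":1},{"dx":-0.005,"dy":0.007,"dz":0.76,"rx":0,"ry":0,"rz":-0.007,"grip":1}]'

```text
t: 45.32
tool_pos: [0.5964, -0.2983, 0.0382]
orientation: [-3.139, 0.001, 1.681]
force: [-0.5, -0.6, -0.9]
gripper_width: 0.795
grip_force: 25.0
```

```bash
python3 d.py .5965 -.2985 .022 96.6
```

```text
[ 0.5964 -0.2983  0.0382] [-3.1385e+00  1.1000e-03  1.6807e+00] [-0.5 -0.6 -0.9] 69.9
(array([-0.002,  0.001,  0.162]), array([-0.0005,  0.0002, -0.0008]))
```

Call:
step_arm --rows '[{"dx":0.005,"dy":-0.005,"dz":0.04,"rx":0,"ry":0,"rz":0,"grip":1},{"dx":0.005,"dy":-0.005,"dz":0.08,"rx":0,"ry":0,"rz":0,"grip":1},{"dx":0.005,"dy":-0.005,"dz":0.11,"rx":0,"ry":0,"rz":0,"grip":1},{"dx":0.005,"dy":-0.005,"dz":0.13,"rx":0,"ry":0,"rz":0,"grip":1},{"dx":0.005,"dy":-0.005,"dz":0.13,"rx":0,"ry":0,"rz":0,"grip":1},{"dx":0.005,"dy":-0.005,"dz":0.13,"rx":0,"ry":0,"rz":0,"grip":1}]'

```text
t: 45.82
tool_pos: [0.5973, -0.2988, 0.0282]
orientation: [3.141, 0.004, 1.68]
force: [-0.3, 0.3, -0.6]
gripper_width: 0.795
grip_force: 25.0
```

Call:
step_arm --rows '[{"dx":0,"dy":0,"dz":0.03,"rx":0,"ry":0,"rz":0,"grip":1},{"dx":0,"dy":0,"dz":0.06,"rx":0,"ry":0,"rz":0,"grip":1},{"dx":0,"dy":0,"dz":0.06,"rx":0,"ry":0,"rz":0,"grip":1},{"dx":0,"dy":0,"dz":0.06,"rx":0,"ry":0,"rz":0,"grip":1}]'

```text
t: 46.15
tool_pos: [0.5971, -0.2986, 0.0217]
orientation: [3.142, 0.003, 1.68]
force: [-0.5, -0.4, -1.0]
gripper_width: 0.793
grip_force: 25.0
```

Down with no resistance. Release and retreat, then a final look.

Call:
step_arm --rows '[{"dx":0,"dy":0,"dz":0,"rx":0,"ry":0,"rz":0,"grip":0.1},{"dx":0,"dy":0,"dz":0,"rx":0,"ry":0,"rz":0,"grip":0.1},{"dx":0,"dy":0,"dz":0,"rx":0,"ry":0,"rz":0,"grip":0.1},{"dx":0,"dy":0,"dz":0,"rx":0,"ry":0,"rz":0,"grip":0.1}]'

```text
t: 46.48
tool_pos: [0.5972, -0.2986, 0.022]
orientation: [3.141, 0.004, 1.68]
force: [0.5, 0.0, 0.3]
gripper_width: 0.903
grip_force: 0.0
```

Call:
step_arm --rows '[{"dx":0,"dy":0,"dz":-0.3,"rx":0,"ry":0,"rz":0,"grip":0.1},{"dx":0,"dy":0,"dz":-0.7,"rx":0,"ry":0,"rz":0,"grip":0.1},{"dx":0,"dy":0,"dz":-1,"rx":0,"ry":0,"rz":0,"grip":0.1},{"dx":0,"dy":0,"dz":-1,"rx":0,"ry":0,"rz":0,"grip":0.1}]'

```text
t: 46.82
tool_pos: [0.6006, -0.2984, 0.1288]
orientation: [3.133, 0.007, 1.681]
force: [0.6, 0.4, 0.2]
gripper_width: 0.902
grip_force: 0.0
```

Call:
step_arm --rows '[{"dx":-0.4,"dy":-0.3,"dz":-0.5,"rx":0,"ry":0,"rz":0,"grip":0},{"dx":-0.8,"dy":-0.6,"dz":-1,"rx":0,"ry":0,"rz":0,"grip":0},{"dx":-0.8,"dy":-0.6,"dz":-1,"rx":0,"ry":0,"rz":0,"grip":0},{"dx":-0.8,"dy":-0.6,"dz":-1,"rx":0,"ry":0,"rz":0,"grip":0},{"dx":-0.8,"dy":-0.6,"dz":-1,"rx":0,"ry":0,"rz":0,"grip":0}]'

```text
t: 47.23
tool_pos: [0.5455, -0.3883, 0.2249]
orientation: [3.139, 0.008, 1.674]
force: [-0.0, 0.6, 0.4]
gripper_width: 1.0
grip_force: 0.0
```

Call:
step_arm --rows '[{"dx":-0.4,"dy":0,"dz":-0.5,"rx":0,"ry":0,"rz":0,"grip":0},{"dx":-0.6,"dy":0,"dz":-0.6,"rx":0,"ry":0,"rz":0,"grip":0},{"dx":-0.6,"dy":0,"dz":-0.6,"rx":0,"ry":0,"rz":0,"grip":0},{"dx":-0.6,"dy":0,"dz":-0.6,"rx":0,"ry":0,"rz":0,"grip":0}]'

```text
t: 47.57
tool_pos: [0.5536, -0.4438, 0.2817]
orientation: [3.14, 0.003, 1.679]
force: [0.5, 0.4, -0.2]
gripper_width: 1.0
grip_force: 0.0
```

```bash
python3 - <<'E'
from h import *
from workcell import *
w=grab_frame("wrist"); s=grab_frame("side"); t=grab_frame("top")
for n,x in zip("wst",(w,s,t)): pickle.dump(x,open(f"fin_{n}.pkl","wb"))
q=w2p(w,[.552,-.341,.02]); print(q,get_obs()["tool_pos"])
a=cv2.resize(w["img"][0:280,130:530],(480,336),interpolation=cv2.INTER_CUBIC)
b=cv2.resize(s["img"][145:210,320:415],(320,219),interpolation=cv2.INTER_CUBIC)
c=cv2.resize(t["img"][160:262,380:470],(320,363),interpolation=cv2.INTER_CUBIC)
d=cv2.resize(s["img"][150:395,160:400],(257,262),interpolation=cv2.INTER_AREA)
e=cv2.resize(t["img"][100:262,125:365],(223,150),interpolation=cv2.INTER_AREA)
L=np.zeros((598,480,3),np.uint8); L[:336]=a; L[336:598,:257]=d; L[336:486,257:480]=e
Rr=np.zeros((598,320,3),np.uint8); Rr[:219]=b; Rr[219:582]=c
cv2.imwrite("pics/fin.png",np.hstack([L,Rr]))
E
```

```text
[333.17375485  75.91860428] [ 0.55308414 -0.44089912  0.28025662]
```

View pics/fin.png

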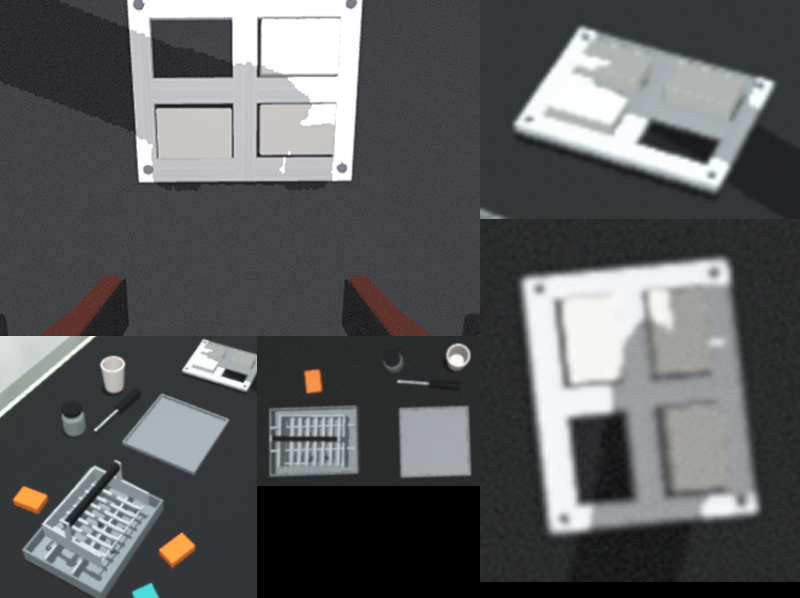

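The final view shows three blocks flat and square in their own pockets. The basket is level on the ribs, the tray is empty, and the bystanders look undisturbed.

```bash
python3 -c "
from workcell import *
print(close_job())"
```

```text
the job is handed in; nothing more can be done
None
```

The job is handed in: all six slugs are in the pan, the empty basket is back level on the pan's ribs, the three blocks are each seated in their own carrier pocket, and the jar, cup and screwdriver were left alone.

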